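# Pin the washed lid back onto the garnish bin

### The job

The wooden lid of the grey garnish bin has been off for washing and lies loose and askew on it. Push the lid back until its two hinge knuckles sit in line between the bin's three, then slide the loose steel hinge pin through all five knuckles until it is fully home, its bent leg up against the end knuckle. Leave the lid lying shut and flat, let go of everything, and leave the corkscrew, the nearest spice jar, the tumbler and the citrus press where they are.

Things in the scene. Friction and masses are not known exactly. Their poses are not given: they have to be found in the camera images.
- bin: Grey metal bin, 130 mm along its x, 144 mm along its y, fixed to the worktop. Origin: centre of its underside; flat rim at z = 100 mm. Hinge side: its -x face (x = -65 mm), turned roughly to the robot, with three steel knuckles (barrels 18 mm across, 11 mm bore along y), each 28 mm long, centred at y = -60, 0 and +60 mm.
- bin_hinge (a point): Middle of the bin's hinge axis, at (-74.5, 0, 89) mm in the bin's frame; axes as the bin's; the hinge axis is y. The hinge ends at y = +-74 mm and is open at both ends: the pin may go in from either. The two gaps between the bin's knuckles, 32 mm each, take the lid's knuckles.
- lid: Loose wooden lid, 136 x 144 x 11 mm, about 250 g, lying on the rim. Origin on its underside; when shut in place it lies 100 mm above the bin's origin, axes as the bin's. Below its -x edge (x = -65 mm) hang two steel knuckles, 18 mm across, 11 mm bore, 25 mm long, centred at y = -30 and +30 mm. It starts 28 to 38 mm too far to -x, up to 12 mm sideways and 0.1 rad turned.
- lid_hinge (a point): Middle of the lid's hinge axis, at (-74.5, 0, -11) mm in the lid's frame, axes as the lid's. Pushed along the bin's +x with its knuckles at the gaps (3.5 mm room each side), the lid slides flat on the rim until it stops at the bin's wall, this point on bin_hinge; with a knuckle against a knuckle it stops about 18 mm short.
- pin: Loose steel hinge pin, 8 mm rod along its y, about 80 g, lying on the worktop. Tapered nose at +y (radius 4 to 1.5 mm over the last 12 mm, tip at y = +88 mm); the other end is bent into a 28 mm leg toward -x (faces at y = -74 and -82 mm), which stops it. Origin on the rod's axis: home, it lies at bin_hinge. Goes in nose first.
- pin_nose (a point): Tip of the pin's nose, on its axis.
- pin_bend (a point): Outer face of the pin's bent end, on its axis, where it can be pushed; (0, -82, 0) mm in the pin's frame.
- corkscrew: Corkscrew with a wooden handle, 100 x 112 x 22 mm, lying on the worktop; it and the pin lie left and right of the bin, either way round. Bystander.
- spice_jar: Square glass spice jar with a yellow cap, 42 x 42 x 96 mm, origin under its centre, behind the bin to the right, the nearest of the jars there. Bystander.
- tumbler: Clear glass tumbler, 81 mm across, 91 mm tall, origin under its centre, behind the bin to the left. Bystander.
- citrus_press: Metal hand press, 229 x 72 x 48 mm, lying at the left. Bystander.
Things that resemble listed ones, but are neither listed nor needed, are in the scene too. Leave any yellow look-alike of the pin alone.

How it is judged:
By the outcome, as a careful person would: the job done as asked, in the order asked, and still so for the second after the job is handed in, with the robot touching nothing.
It also fails if it takes over 72 s, if anything falls off the work surface, if the arm or the gripper's body presses on something with over 40 N, if the wrist force passes 120 N, or if a joint passes its speed limit or range.

### The arm

A 6-joint arm with a two-finger parallel gripper is mounted at the origin on a cart in front of the work surface, level with it; the furniture and walls round the work are solid. World frame = base frame: x ahead of the robot, y to its left, z up, the work surface at z = 0. Lengths are in mm, angles in degrees, forces in N, time in s.
With the tool pointing down it reaches from about 350 to 875 mm from the base axis. Payload 4.2 kg.
Tool frame: the origin (TCP) lies midway between the tips of the shut fingers; the grasp point (between the pads) lies 19 mm behind it (pinch_z is the distance from the TCP to the grasp point, in mm); z points along the fingers, y is the line along which they close (so a half turn about z gives the same grasp; the last joint's range is limited). The gripper opens to 85 mm and grips with 20 to 120 N. Pads are 22 mm wide; open, the fingers measure 114 mm over their backs; the gripper's body (76 mm by 85 mm) begins 54 mm behind the grasp point. The pads swing forward as they close: fully open they stand 13 mm farther back than shut.
Start: joints at [-55.714, 22.042, 0.453, 0, -68.411, -14.817], TCP at [208.326, -589.236, 194.312] pointing down, gripper open.
Joint ranges: [-179.83, 179.83], [-69.29, 118.12], [-61.27, 80.66], [-181.25, 117.63], [-171.15, -9.14], [-177.46, 177.46]. Speed limits (degrees/s): [159.86, 159.86, 180, 180, 180, 180].

### API

Orientations are given as [roll, pitch, yaw] about the fixed x, y, z axes, in that order (R = Rz(yaw) Ry(pitch) Rx(roll)).
In Python, from bench import * gives the robot as it stands.
- The arm moves only by the tool send_rows, never from a script. Its argument "plan" is a list that holds one entry, the list of rows, each a list of 5 numbers: the closure, from 0 (fully open) to 1 (shut), then the shift along the tool's x, y, z in mm, then the turn about the tool's z in degrees. A call has 1 to 20 rows; each row shifts and turns the commanded pose from where the row before left it, along the tool's axes as they then stand; what a row does not reach is not made up. A row lasts 1/12 s, in which the tool goes at most 41.7 mm and 7.16 degrees, less where a joint would pass 70% of its speed; a pose out of reach is approached as far as the arm can. A call with a gripper value outside its range is refused whole. The fingers move at their own pace and stop on an object; "squeeze" is the grip in N (left out, the last holds). Time passes only in rows, so rows that do not move let the fingers close. It gives the time, the measured TCP pose, the force, the opening and the grip force at its end, in the units of the state.
- observe(): the state, without advancing time (a new reading comes with each control period).
- grab_frame(name): name is "side" or "top" or "wrist"; returns the picture (420x560x3 uint8, blue, green, red); there is no depth.
- get_calibration(name): a dict with "intrinsics" (3x3 intrinsics, pixels), "D" ([k1, k2, p1, p2, k3] as OpenCV has them; the pictures are not rectified), "extrinsics" (4x4, takes a point from world to camera coordinates). Camera axes: x right, y up, looking along -z (the intrinsics and any distortion apply to the point x, -y, -z); pixel columns grow to the right and rows downward; lengths in mm; the calibration is good to about 2 mm. A picture is of the moment at which its call begins: read the wrist's pose just before it. get_calibration takes no time and is no camera call; for the wrist camera it gives the pose at the moment of the call.
- finish_job(): hands the job in; it is judged then, once.
The state is a dict: "time_s": time; "qpos": joint angles; "dq": joint speeds; "tau": joint torques, N m; "eef_pos": TCP position; "ee_rot": TCP orientation; "contact_force": force on the tool from outside, world axes, zero at the start; "wrist_torque": the same for the moment, N m; "width": finger opening in mm; "grip_force": force on a finger pad.
Only numpy, scipy, OpenCV 4.12 (cv2) and the standard library are available. Lean on these libraries where they do the work, as an engineer would, in place of code of your own. Each camera call takes 0.05 s, during which the arm holds its last target. There are 200 camera calls.

## Working session

There is one attempt and no reset: what is moved stays moved. The work goes in short steps, Python scripts to look and compute and a tool call to move; the robot and the scene stay as the last step left them, time stands still between calls to the robot, and variables do not carry over. Pictures are saved under pics/ and viewed, at most 10 in all, crops included, and the job is handed in when it is done.

Besides the shell and the picture viewer there is one more tool, called after "Request:" as name(argument=value, ...), one argument or row to a line, values as JSON. send_rows: Moves the arm, as the interface text tells. Its arguments: {"type":"object","properties":{"plan":{"type":"array"},"squeeze":{"type":"number"}},"required":["plan"]}

```bash
mkdir -p pics; python3 - <<'E'
from bench import *
import cv2,numpy as np
s=observe();print({k:np.round(v,2) for k,v in s.items()})
for n in ("side","top"):
    f=grab_frame(n);cv2.imwrite(f"pics/{n}0.png",f)
    c=get_calibration(n);print(n,np.round(c["intrinsics"],1).tolist(),np.round(c["D"],3),np.round(c["extrinsics"],3).tolist())
E
```

```text
{'time_s': np.float64(0.0), 'qpos': array([-5.571e+01,  2.209e+01,  3.800e-01, -3.000e-02, -6.841e+01,
       -1.482e+01]), 'dq': array([-0.05, -0.03,  0.01, -0.02,  0.04,  0.08]), 'tau': array([  0.  , -39.23,  18.84,   4.19,  -0.  ,  -0.  ]), 'eef_pos': array([ 208.1 , -588.63,  193.22]), 'ee_rot': array([ 1.7987e+02, -1.0000e-02, -1.6054e+02]), 'contact_force': array([-0.92,  0.52,  0.03]), 'wrist_torque': array([ 0.01, -0.01, -0.04]), 'grip_force': np.float64(0.0), 'width': np.float64(85.51)}
side [[445.5, 0.0, 279.8], [0.0, 445.5, 215.1], [0.0, 0.0, 1.0]] [-0.015  0.     0.     0.     0.   ] [[0.656, -0.755, -0.001, -430.157], [0.408, 0.354, 0.842, -265.67], [-0.635, -0.552, 0.54, -965.163], [0.0, 0.0, 0.0, 1.0]]
top [[435.4, 0.0, 278.0], [0.0, 435.4, 212.7], [0.0, 0.0, 1.0]] [-0.018  0.     0.     0.     0.   ] [[0.02, -1.0, 0.016, -89.763], [0.993, 0.021, 0.112, -545.232], [-0.112, 0.013, 0.994, -1306.612], [0.0, 0.0, 0.0, 1.0]]
```

View pics/top0.png

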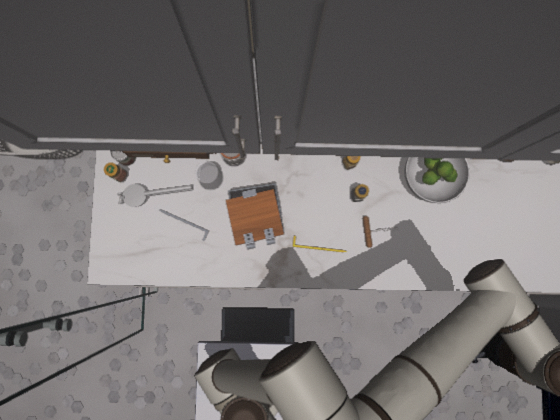

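View pics/side0.png

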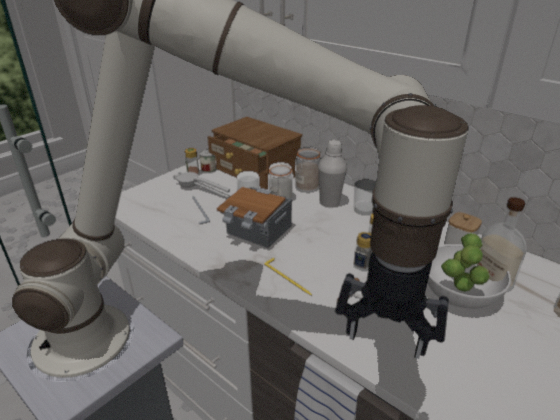

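The top view shows the lid at about (255,215), with its knuckles at (249,240) and (269,236). The steel pin runs from (160,211) to a bend at (208,237), left of the bin, and the yellow look-alike is on the right. Next I zoom in and take measurements.

```bash
cat > h.py <<'E'
from bench import *
import cv2,numpy as np
def ray(n,px,c=None):
    c=c or get_calibration(n);K=np.array(c["intrinsics"]);D=np.array(c["D"]);E=np.array(c["extrinsics"])
    u=cv2.undistortPoints(np.array(px,float).reshape(-1,1,2),K,D).reshape(-1,2)
    d=np.c_[u[:,0],-u[:,1],-np.ones(len(u))]@E[:3,:3]
    return -E[:3,:3].T@E[:3,3],d
def onz(n,px,z,c=None):
    o,d=ray(n,px,c);return o+d*((z-o[2])/d[:,2])[:,None]
def proj(n,P,c=None):
    c=c or get_calibration(n);E=np.array(c["extrinsics"]);p=np.atleast_2d(P)@E[:3,:3].T+E[:3,3]
    p=p*[1,-1,-1];return cv2.projectPoints(p,np.zeros(3),np.zeros(3),np.array(c["intrinsics"]),np.array(c["D"]))[0].reshape(-1,2)
E
python3 - <<'E'
from h import *
f=cv2.imread("pics/top0.png")
a=cv2.resize(f[172:262,150:300],None,fx=5,fy=5,interpolation=cv2.INTER_CUBIC);cv2.imwrite("pics/topc.png",a)
h=cv2.cvtColor(f,cv2.COLOR_BGR2HSV)
m=cv2.inRange(h,(3,100,50),(18,255,255));m[:180]=0;m[250:]=0;m[:,:215]=0;m[:,292:]=0
cs,_=cv2.findContours(m,0,2);c=max(cs,key=cv2.contourArea);r=cv2.minAreaRect(c);print(r)
b=cv2.boxPoints(r);print(b, np.round(onz("top",b,111),1), np.round(onz("top",[r[0]],111),1))
# coarse points
print(np.round(onz("top",[[160,211],[208,238],[208,232]],4),1))
E
```

```text
((254.4588165283203, 216.56472778320312), (46.42312240600586, 49.02628707885742), 77.47119140625)
[[225.49411 199.22354]
 [273.35294 188.58826]
 [283.42352 233.90591]
 [235.5647  244.5412 ]] [[574.   75.4 111. ]
 [608.2 -62.5 111. ]
 [477.  -94.2 111. ]
 [443.7  42.3 111. ]] [[525.3  -9.7 111. ]]
[[547.5 290.4   4. ]
 [466.3 137.3   4. ]
 [484.9 138.    4. ]]
```

View pics/topc.png

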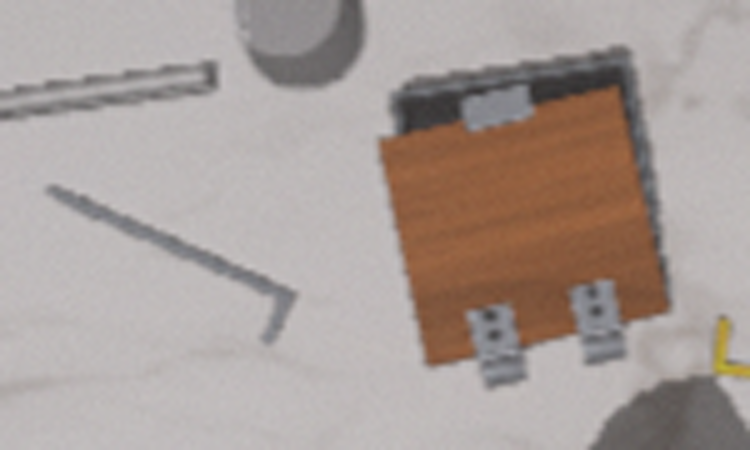

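The pin's nose is at about (160,209), its bend at (208,231) and the leg tip at (204,240), so it lies flat with the leg toward the robot. The bin is yawed about +10°. I'll move above the scene for a wrist view.

Request:
send_rows(
  plan=[
    [[1,-23.5,26.4,-8,0],[1,-23.5,26.4,-8,0],[1,-23.5,26.4,-8,0],[1,-23.5,26.4,-8,0],[1,-23.5,26.4,-8,0],[1,-23.5,26.4,-8,0],[1,-23.5,26.4,-8,0],[1,-23.5,26.4,-8,0],[1,-23.5,26.4,-8,0],[1,-23.5,26.4,-8,0],[1,-23.5,26.4,-8,0],[1,-23.5,26.4,-8,0],[1,-23.5,26.4,-8,0],[1,-23.5,26.4,-8,0],[1,-23.5,26.4,-8,0],[1,-23.5,26.4,-8,0],[1,-23.5,26.4,-8,0],[1,-23.5,26.4,-8,0],[1,0,0,0,4.7],[1,0,0,0,4.7]],
  ],
)

```text
time_s: 1.77
eef_pos: [449.2, 1.8, 337.9]
ee_rot: [180.0, -0.0, -170.0]
contact_force: [-0.6, -1.0, 0.4]
width: -0.2
grip_force: 0.0
```

```bash
python3 - <<'E'
from h import *
s=observe();print(np.round(s["eef_pos"],1),np.round(s["ee_rot"],1),np.round(s["qpos"],0),s["time_s"])
c=get_calibration("wrist");f=grab_frame("wrist");cv2.imwrite("pics/w1.png",f)
import pickle;pickle.dump(c,open("w1.pkl","wb"))
E=np.array(c["extrinsics"]);print(np.round(-E[:3,:3].T@E[:3,3],1),np.round(E[:3,:3],2).tolist(),np.round(c["intrinsics"],0).tolist(),c["D"])
E
```

```text
[449.2   1.8 337.9] [ 180.   -0. -170.] [  21.    0.   -7.   -0.  -83. -101.] 1.7667
[369.9 -11.6 517.6] [[-0.17, 0.98, 0.0], [-0.94, -0.17, -0.31], [-0.31, -0.05, 0.95]] [[346.0, 0.0, 276.0], [0.0, 346.0, 210.0], [0.0, 0.0, 1.0]] [-0.0352257  0.         0.         0.         0.       ]
```

View pics/w1.png

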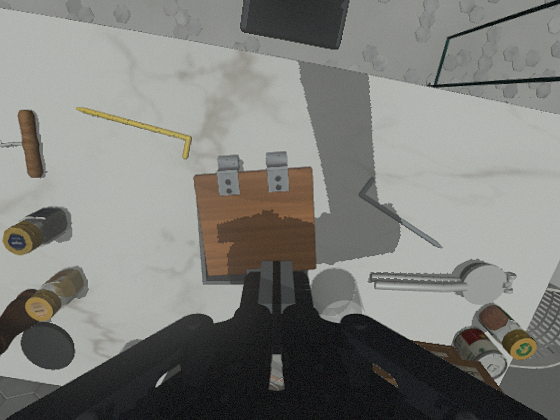

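The lid's knuckles are at about (228,175) and (277,172). The bin's -y side and back corner show near (203,283), and the pin has its bend at (365,190) and its nose at (440,245). I'll shift forward and lower so the bin's back rim is clear of the fingers.

Request:
send_rows(
  plan=[
    [[1,-20,-3,15,0],[1,-20,-3,15,0],[1,-20,-3,15,0],[1,-20,-3,15,0],[1,0,0,0,0],[1,0,0,0,0]],
  ],
)

```text
time_s: 2.32
eef_pos: [529.3, 1.5, 276.4]
ee_rot: [-180.0, -0.3, -169.9]
contact_force: [-0.1, -0.0, 0.4]
width: 0.1
grip_force: 0.0
```

```bash
python3 - <<'E'
from h import *
import pickle
s=observe();print(np.round(s["eef_pos"],1))
c=get_calibration("wrist");f=grab_frame("wrist");cv2.imwrite("pics/w2.png",f);pickle.dump(c,open("w2.pkl","wb"))
a=cv2.resize(f[85:265,170:470],None,fx=2.6,fy=2.6,interpolation=cv2.INTER_CUBIC);cv2.imwrite("pics/w2c.png",a)
E
```

```text
[529.3   1.5 276.4]
```

View pics/w2c.png

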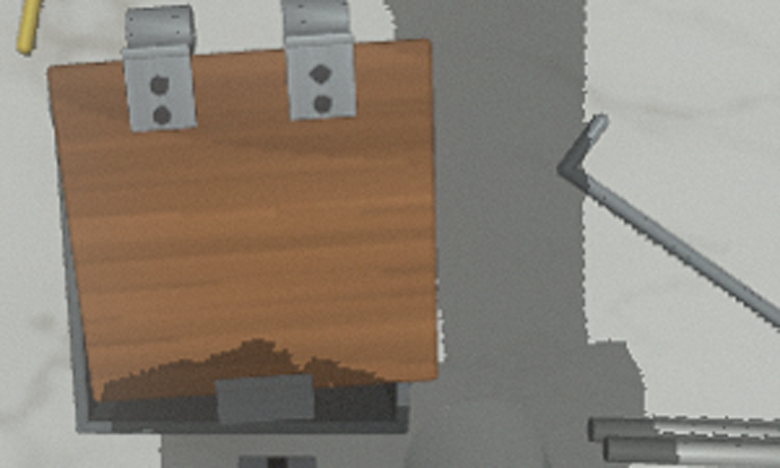

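The zoom shows the bin's back rim corners at crop (78,432) and (408,432). The lid's corners are (48,67), (430,40), (437,380) and (93,402), and the pin's bend is at (565,170). Now I compute the poses.

```bash
python3 - <<'E'
from h import *
import pickle
c=pickle.load(open("w2.pkl","rb"));c1=pickle.load(open("w1.pkl","rb"))
f=lambda P:np.array(P,float)/2.6+[170,85]-.3
B=onz("wrist",f([[78,432],[408,432]]),100,c);print("bin back",B.round(1),np.linalg.norm(B[0]-B[1]))
L=onz("wrist",f([[48,67],[430,40],[437,380],[93,402]]),111,c);print("lid",L.round(1),[np.linalg.norm(L[i]-L[(i+1)%4]).round(1) for i in range(4)])
def yaw(v): return np.degrees(np.arctan2(-v[0],v[1]))
yb=yaw(B[1]-B[0]);ex=lambda a:np.array([np.cos(np.radians(a)),np.sin(np.radians(a))]);ey=lambda a:np.array([-np.sin(np.radians(a)),np.cos(np.radians(a))])
bo=B[:,:2].mean(0)-65*ex(yb)
print("bin",bo.round(1),yb,"hinge",(bo-74.5*ex(yb)).round(1))
yl=(yaw(L[1]-L[0])+yaw(L[2]-L[3]))/2;lo=L[:,:2].mean(0);print("lidcentre",lo.round(1),yl)
print(" in bin", ((lo-bo)@ex(yb)).round(1),((lo-bo)@ey(yb)).round(1))
# top cam check
t=np.array([[392,92],[630,50]])/5.+[150,172]-.4
print("top back",onz("top",t,100).round(1))
# pin via mask in w1,w2
for n,cc in(("w1",c1),("w2",c)):
    im=cv2.imread(f"pics/{n}.png")
g=onz("wrist",f([[578,183],[780,322],[600,120],[565,172]]),4,c);print("pin",g.round(1))
t=np.array([[50,187],[292,293],[268,340]])/5.+[150,172]-.4;print("pin top",onz("top",t,4).round(1))
print("pin w1",onz("wrist",[[365,191],[440,246]],4,c1).round(1))
# lid knuckles in crop
print("knuck",onz("wrist",f([[127,30],[193,30],[284,20],[350,20]]),95,c).round(1))
E
```

```text
bin back [[626.9 -68.  100. ]
 [601.8  72.7 100. ]] 142.90654837337874
lid [[476.3 -93.4 111. ]
 [442.3  43.8 111. ]
 [572.2  76.7 111. ]
 [606.8 -61.6 111. ]] [np.float64(141.3), np.float64(134.0), np.float64(142.5), np.float64(134.3)]
bin [550.4  -9.1] 10.11884620597556 hinge [477.  -22.2]
lidcentre [524.4  -8.6] 13.984243891995629
 in bin -25.5 5.0
top back [[602.9  70.1 100. ]
 [631.  -68.7 100. ]]
pin [[493.7 150.    4. ]
 [545.7 277.3   4. ]
 [461.5 152.3   4. ]
 [489.5 142.    4. ]]
pin top [[553.8 292.    4. ]
 [490.6 138.2   4. ]
 [461.  152.    4. ]]
pin w1 [[481.6 146.8   4. ]
 [549.9 291.4   4. ]]
knuck [[458.7 -68.7  95. ]
 [454.3 -43.8  95. ]
 [444.6 -10.1  95. ]
 [440.2  14.6  95. ]]
```

The bin is at (550,-9) with yaw about 10.1°. The lid's hinge middle is about 28 mm short, laterally on line and yawed 4° too much. I'll put the closed fingers into the 35 mm gap between the lid's knuckles to square it up, hovering first to check.

Request:
send_rows(
  plan=[
    [[1,22,-3.7,20,-1],[1,22,-3.7,25,-1],[1,22,-3.7,25,-1],[1,21.7,-3.7,30,-0.9],[1,0,0,30,0],[1,0,0,16,0],[1,0,0,0,0]],
  ],
)

```text
time_s: 2.95
eef_pos: [443.6, -30.8, 130.5]
ee_rot: [180.0, -0.3, -166.0]
contact_force: [-0.2, 0.2, -0.4]
width: 0.1
grip_force: 0.0
```

```bash
python3 - <<'E'
from h import *
import pickle
s=observe();print(np.round(s["eef_pos"],1),np.round(s["ee_rot"],1))
c=get_calibration("wrist");f=grab_frame("wrist");cv2.imwrite("pics/w3.png",f);pickle.dump(c,open("w3.pkl","wb"))
print(proj("wrist",s["eef_pos"],c))
a=cv2.resize(f[180:400,140:420],None,fx=2.5,fy=2.5,interpolation=cv2.INTER_CUBIC);cv2.imwrite("pics/w3c.png",a)
E
```

```text
[443.6 -30.8 130.5] [ 180.    -0.3 -166. ]
[[274.82432642 246.15386945]]
```

View pics/w3c.png

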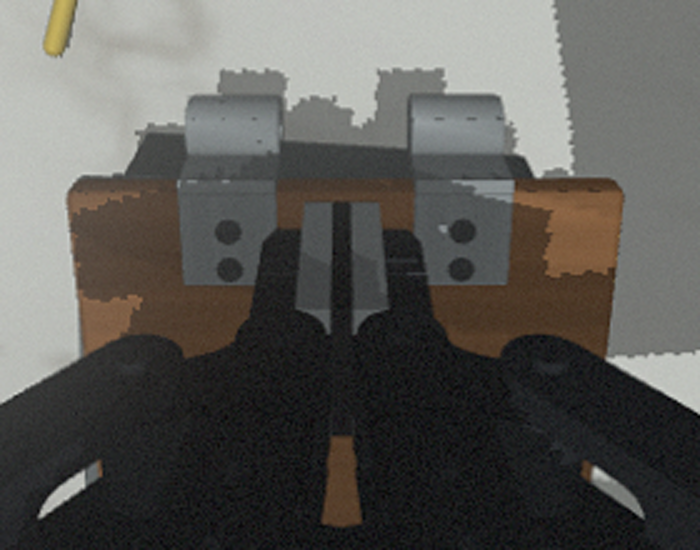

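```bash
python3 - <<'E'
from h import *
import pickle
from scipy.spatial.transform import Rotation as R
c=pickle.load(open("w3.pkl","rb"))
r=R.from_euler("xyz",[180,-.3,-166],degrees=True)
for p in [[0,0,0],[11,14.5,0],[11,-14.5,0],[-11,14.5,0],[-11,-14.5,0],[0,0,-19],[11,14.5,-19],[11,14.5,-40]]:
    w=r.apply(p)+[443.6,-30.8,130.5];print(p,((proj("wrist",w,c)[0]-[140,180])*2.5).round(0))
E=np.array(c["extrinsics"]);o=-E[:3,:3].T@E[:3,3];print("cam in tool",r.inv().apply(o-[443.6,-30.8,130.5]).round(1))
g=lambda P:np.array(P,float)/2.5+[140,180]-.3
print("lid edge top",onz("wrist",g([[75,180],[618,180]]),111,c).round(1))
print("strap gap",onz("wrist",g([[277,182],[415,182]]),113,c).round(1))
print("knuck gap at z95",onz("wrist",g([[282,130],[408,130]]),95,c).round(1))
print("knuckle front z89",onz("wrist",g([[235,95],[455,95]]),89,c).round(1))
E
```

```text
[0, 0, 0] [337. 166.]
[11, 14.5, 0] [402. 120.]
[11, -14.5, 0] [272. 120.]
[-11, 14.5, 0] [400. 209.]
[-11, -14.5, 0] [274. 209.]
[0, 0, -19] [337. 204.]
[11, 14.5, -19] [409. 154.]
[11, 14.5, -40] [418. 201.]
cam in tool [  80.6    0.7 -179.5]
lid edge top [[471.8 -92.3 111. ]
 [438.7  40.9 111. ]]
strap gap [[458.9 -42.7 113. ]
 [450.6  -9.3 113. ]]
knuck gap at z95 [[452.2 -44.1  95. ]
 [444.1 -11.5  95. ]]
knuckle front z89 [[447.8 -58.6  89. ]
 [433.4  -0.8  89. ]]
```

The fingers are centred on the gap to within about 1 mm. I'll back off a few mm in x and go down between the knuckles.

Request:
send_rows(
  plan=[
    [[1,3.6,1.5,0,0],[1,0,0,8,0],[1,0,0,8,0],[1,0,0,8,0],[1,0,0,8,0],[1,0,0,0,0]],
  ],
)

```text
time_s: 3.5
eef_pos: [441.5, -29.8, 98.5]
ee_rot: [180.0, -0.2, -166.1]
contact_force: [-0.6, 0.7, -1.3]
width: 0.3
grip_force: 0.0
```

Request:
send_rows(
  plan=[
    [[1,0,0,8,0],[1,0,0,8,0],[1,0,0,8,0],[1,0,0,4,0],[1,0,0,0,0]],
  ],
)

```text
time_s: 3.92
eef_pos: [441.9, -29.8, 71.0]
ee_rot: [180.0, -0.2, -166.0]
contact_force: [-0.5, 0.4, -0.6]
width: 0.0
grip_force: 0.0
```

```bash
python3 - <<'E'
from h import *
import pickle
s=observe();print(np.round(s["eef_pos"],1),np.round(s["contact_force"],1))
c=get_calibration("wrist");f=grab_frame("wrist");cv2.imwrite("pics/w4.png",f);pickle.dump(c,open("w4.pkl","wb"))
a=cv2.resize(f[150:400,120:440],None,fx=2.4,fy=2.4,interpolation=cv2.INTER_CUBIC);cv2.imwrite("pics/w4c.png",a)
E
```

```text
[441.9 -29.8  71. ] [-0.5  0.4 -0.6]
```

View pics/w4c.png

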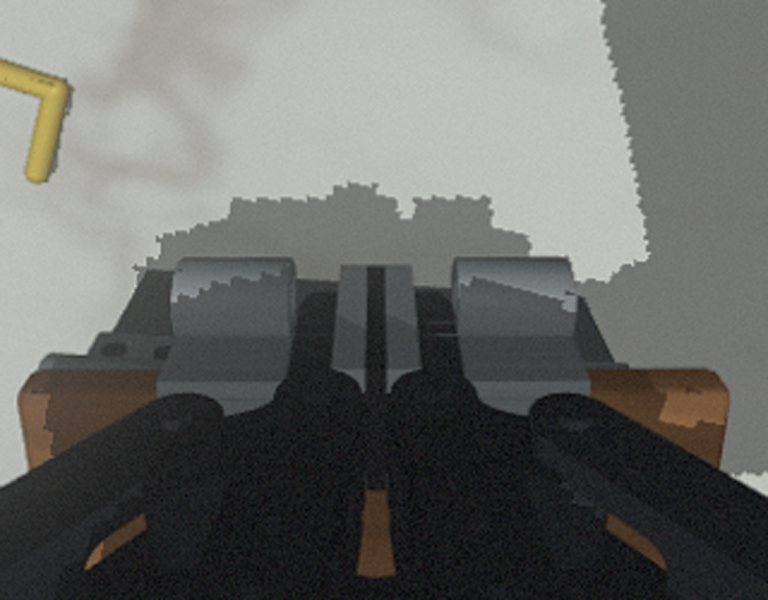

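The fingers sit between the knuckles without contact. I'll open slightly to bear on both inner faces, turn the lid square with the bin, and ease it forward.

Request:
send_rows(
  plan=[
    [[0.93,0,0,0,0],[0.93,0,0,0,0],[0.93,0,0,0,0],[0.93,0,0,0,1],[0.93,0,0,0,1],[0.93,0,0,0,1],[0.93,0,0,0,0.9],[0.93,0,0,0,0],[0.93,0,0,0,0]],
  ],
  squeeze=20,
)

```text
time_s: 4.72
eef_pos: [442.8, -29.5, 72.3]
ee_rot: [-180.0, -0.0, -169.9]
contact_force: [0.3, -0.1, 0.1]
width: 6.2
grip_force: 0.0
```

```bash
python3 - <<'E'
from h import *
import pickle
s=observe();print(np.round(s["eef_pos"],1),np.round(s["contact_force"],1),np.round(s["wrist_torque"],2))
c=get_calibration("wrist");f=grab_frame("wrist");cv2.imwrite("pics/w5.png",f);pickle.dump(c,open("w5.pkl","wb"))
a=cv2.resize(f[150:400,120:440],None,fx=2.4,fy=2.4,interpolation=cv2.INTER_CUBIC);cv2.imwrite("pics/w5c.png",a)
E
```

```text
[442.8 -29.5  72.3] [ 0.3 -0.1  0.1] [ 0.   -0.02 -0.02]
```

View pics/w5c.png

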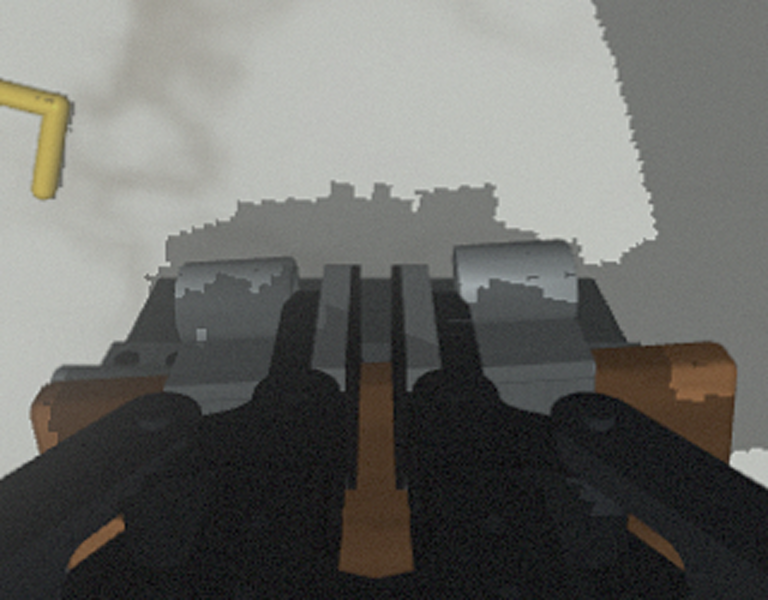

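The lid has not turned: the fingertips span only about 28 of the 35 mm gap. I'll open a bit more until they bear on both faces.

Request:
send_rows(
  plan=[
    [[0.86,0,0,0,0],[0.86,0,0,0,0],[0.85,0,0,0,0],[0.84,0,0,0,0],[0.83,0,0,0,0],[0.82,0,0,0,0],[0.82,0,0,0,0],[0.82,0,0,0,0]],
  ],
  squeeze=20,
)

```text
time_s: 5.43
eef_pos: [442.8, -29.6, 72.3]
ee_rot: [-180.0, -0.0, -169.9]
contact_force: [0.5, 0.8, -0.3]
width: 15.4
grip_force: 0.0
```

```bash
cat > lid.py <<'E'
from h import *
import sys,pickle
# lid's straps/knuckles: bright-vs-wood; report lid front corners via brown mask
n=sys.argv[1];s=observe();c=get_calibration("wrist");f=grab_frame("wrist");cv2.imwrite(f"pics/{n}.png",f);pickle.dump((s,c),open(n+".pkl","wb"))
print(np.round(s["eef_pos"],1),np.round(s["contact_force"],1),np.round(s["wrist_torque"],2),"w",round(s["width"],1),"t",s["time_s"])
E
python3 lid.py w6; python3 - <<'E'
from h import *
import pickle
for n in("w5","w6"):
    im=cv2.imread(f"pics/{n}.png");c=pickle.load(open(n+".pkl","rb"));c=c[1] if isinstance(c,tuple) else c
    h=cv2.cvtColor(im,cv2.COLOR_BGR2HSV);m=cv2.inRange(h,(3,90,40),(20,255,255));m[:,:120]=0;m[:,440:]=0;m[:270]=0;m[355:]=0
    # first brown row per column, in strips clear of knuckles
    cols=np.r_[142:182:4,372:416:4];pts=[(x,np.argmax(m[:,x]>0)) for x in cols if m[:,x].any()]
    P=onz("wrist",pts,100,c);k=np.polyfit(P[:,1],P[:,0],1);print(n,pts[0],pts[-1],"yaw",np.degrees(np.arctan(-k[0])).round(2),"res",np.abs(np.polyval(k,P[:,1])-P[:,0]).max().round(2))
E
```

```text
[442.8 -29.6  72.3] [ 0.5  0.8 -0.3] [ 0.01 -0.04 -0.01] w 15.4 t 5.4333
w5 (np.int64(142), np.int64(330)) (np.int64(412), np.int64(293)) yaw 18.92 res 3.37
w6 (np.int64(372), np.int64(296)) (np.int64(412), np.int64(293)) yaw 14.31 res 0.28
```

Request:
send_rows(
  plan=[
    [[0.8,0,0,0,0],[0.8,0,0,0,0],[0.78,0,0,0,0],[0.78,0,0,0,0],[0.76,0,0,0,0],[0.76,0,0,0,0],[0.76,0,0,0,0]],
  ],
  squeeze=20,
)

```text
time_s: 6.07
eef_pos: [442.9, -29.5, 72.3]
ee_rot: [180.0, 0.0, -169.9]
contact_force: [-0.3, 0.6, -0.7]
width: 20.5
grip_force: 0.0
```

```bash
python3 lid.py w7; python3 - <<'E'
from h import *
import pickle
im=cv2.imread("pics/w7.png");c=pickle.load(open("w7.pkl","rb"))[1]
h=cv2.cvtColor(im,cv2.COLOR_BGR2HSV);m=cv2.inRange(h,(3,90,40),(20,255,255))
for x in range(372,422,8):
    r=np.flatnonzero(m[270:355,x]); print(x,r[:1]+270,end=";")
g=cv2.cvtColor(im,cv2.COLOR_BGR2GRAY);print();print(g[272,185:350].tolist())
E
```

```text
[442.9 -29.5  72.3] [-0.3  0.6 -0.7] [ 0.02 -0.02  0.04] w 20.5 t 6.0667
372 [296];380 [295];388 [295];396 [294];404 [293];412 [293];420 [294];
[72, 68, 70, 71, 69, 70, 68, 77, 97, 92, 94, 93, 94, 90, 91, 94, 88, 91, 92, 96, 92, 93, 89, 87, 92, 88, 97, 135, 134, 132, 129, 134, 128, 132, 130, 132, 130, 131, 124, 87, 84, 61, 50, 50, 51, 53, 46, 49, 47, 49, 55, 80, 86, 89, 83, 87, 85, 90, 87, 85, 86, 81, 84, 47, 45, 44, 44, 43, 48, 47, 61, 58, 60, 64, 53, 59, 62, 61, 60, 58, 60, 60, 58, 62, 61, 60, 62, 60, 58, 58, 61, 57, 61, 61, 58, 60, 59, 59, 57, 62, 65, 60, 62, 62, 58, 57, 59, 57, 60, 60, 57, 61, 60, 52, 40, 39, 41, 39, 36, 42, 64, 86, 84, 82, 86, 86, 84, 86, 82, 86, 84, 81, 61, 34, 40, 42, 41, 45, 51, 50, 46, 61, 118, 158, 155, 128, 83, 84, 94, 93, 87, 88, 92, 92, 87, 88, 86, 89, 86, 85, 84, 89, 86, 85, 86]
```

```bash
python3 - <<'E'
import cv2
f=cv2.imread("pics/w7.png");cv2.imwrite("pics/w7c.png",cv2.convertScaleAbs(cv2.resize(f[230:380,160:400],None,fx=3.3,fy=3.3,interpolation=cv2.INTER_CUBIC),alpha=1.8,beta=10))
E
```

```text
(no output)
```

View pics/w7c.png

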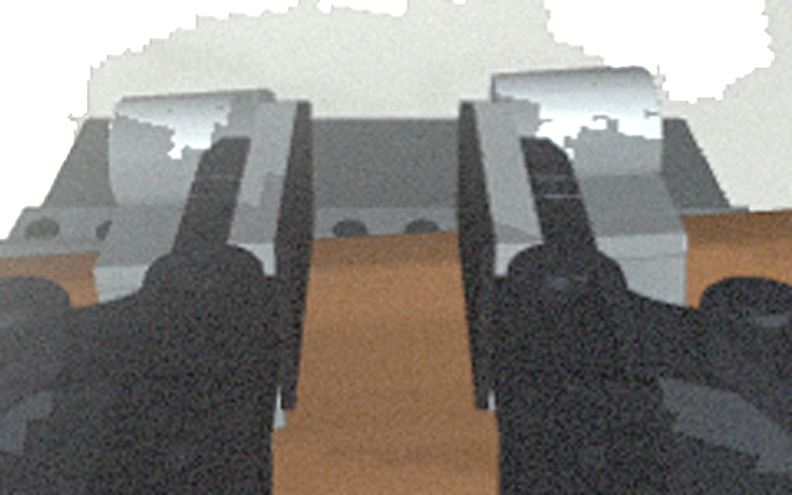

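The fingertips are now in front of the lid's knuckles rather than between them, so opening them does nothing. I'll use that by opening wider and pushing both knuckles together, feeling for contact.

Request:
send_rows(
  plan=[
    [[0.76,6,0,0,0],[0.53,4,0,0,0],[0.53,0,0,0,0],[0.53,0,0,0,0],[0.53,0,0,0,0],[0.53,-4,0,0,0],[0.53,-4,0,0,0],[0.53,-2,0,0,0],[0.53,-2,0,0,0],[0.53,0,0,0,0]],
  ],
  squeeze=20,
)

```text
time_s: 6.95
eef_pos: [444.6, -29.3, 72.1]
ee_rot: [-180.0, -0.1, -169.9]
contact_force: [-1.1, 0.0, 2.4]
width: 40.1
grip_force: 1.1
```

Request:
send_rows(
  plan=[
    [[0.53,-2,0,0,0],[0.53,-1,0,0,0],[0.53,0,0,0,0]],
  ],
)

```text
time_s: 7.2
eef_pos: [447.6, -28.8, 72.2]
ee_rot: [-180.0, -0.0, -169.9]
contact_force: [-2.7, -1.1, 0.9]
width: 40.3
grip_force: 1.1
```

Request:
send_rows(
  plan=[
    [[0.53,-2,0,0,0],[0.53,-1,0,0,0],[0.53,0,0,0,0]],
  ],
)

```text
time_s: 7.45
eef_pos: [451.1, -28.1, 72.3]
ee_rot: [180.0, 0.0, -169.9]
contact_force: [-0.8, -1.2, 1.1]
width: 39.9
grip_force: 0.7
```

```bash
cat > lm.py <<'E'
from h import *
import sys,pickle
n=sys.argv[1];s=observe();print(np.round(s["eef_pos"],1),np.round(s["contact_force"],1),s["time_s"])
c=get_calibration("wrist");f=grab_frame("wrist");t=grab_frame("top");cv2.imwrite(f"pics/{n}.png",f);cv2.imwrite(f"pics/{n}t.png",t);pickle.dump((s,c),open(n+".pkl","wb"))
h=cv2.cvtColor(f,cv2.COLOR_BGR2HSV);m=cv2.inRange(h,(3,90,40),(20,255,255))
P=[]
for rng in(range(100,190,6),range(370,450,6)):
    for x in rng:
        r=np.flatnonzero(m[200:345,x])
        if len(r)>3:P.append((x,r[0]+200))
print(P)
for nm in("top0",n+"t"):
    im=cv2.imread(f"pics/{nm}.png");h=cv2.cvtColor(im,cv2.COLOR_BGR2HSV)
    m=cv2.inRange(h,(3,100,50),(18,255,255));m[:180]=0;m[250:]=0;m[:,:215]=0;m[:,292:]=0
    cs,_=cv2.findContours(m,0,2);cc=max(cs,key=cv2.contourArea);print(nm,cv2.contourArea(cc),cv2.minAreaRect(cc))
E
python3 lm.py w8
```

```text
[451.1 -28.1  72.3] [-0.8 -1.2  1.1] 7.45
[(154, np.int64(316)), (160, np.int64(315)), (166, np.int64(314)), (370, np.int64(293)), (376, np.int64(293)), (382, np.int64(292)), (388, np.int64(292)), (394, np.int64(291)), (400, np.int64(291)), (406, np.int64(291)), (412, np.int64(291)), (418, np.int64(291)), (424, np.int64(296))]
top0 1937.5 ((254.4588165283203, 216.56472778320312), (46.42312240600586, 49.02628707885742), 77.47119140625)
w8t 1290.0 ((253.48504638671875, 212.21530151367188), (42.18264389038086, 49.356361389160156), 78.02386474609375)
```

```bash
cat > yw.py <<'E'
from h import *
import pickle,sys
s,c=pickle.load(open(sys.argv[1]+".pkl","rb"))
for z in(100,111):
    P=onz("wrist",eval(sys.argv[2]),z,c);print(z,P.round(1).tolist(),"yaw",[round(float(np.degrees(np.arctan2(-(b-a)[0],(b-a)[1]))),1) for a,b in zip(P[:-1],P[1:])])
E
python3 yw.py w8 "[(160,315),(370,293),(406,291)]"; python3 yw.py w7 "[(372,296),(412,293)]"
```

```text
100 [[487.5, -81.8, 100.0], [455.8, 21.5, 100.0], [451.6, 39.2, 100.0]] yaw [17.1, 13.4]
111 [[479.1, -78.9, 111.0], [449.7, 16.9, 111.0], [445.8, 33.3, 111.0]] yaw [17.1, 13.4]
100 [[449.1, 21.5, 100.0], [444.0, 41.1, 100.0]] yaw [14.6]
111 [[442.9, 16.8, 111.0], [438.1, 35.0, 111.0]] yaw [14.6]
```

Request:
send_rows(
  plan=[
    [[0.53,15,0,0,0],[0.53,0,0,-40,0],[0.53,0,0,-40,0],[1,0,0,-40,0],[1,-14,0,-40,0],[1,-15,0,-40,0],[1,-15,0,-30,0],[1,-15,0,0,0],[1,0,0,0,0],[1,0,0,0,0]],
  ],
)

```text
time_s: 8.38
eef_pos: [493.8, -20.2, 300.1]
ee_rot: [180.0, -0.0, -169.9]
contact_force: [-1.6, 0.3, 0.1]
width: -0.0
grip_force: 0.0
```

```bash
cat > lidpose.py <<'E'
from h import *
import sys,pickle
n=sys.argv[1]
if n.startswith("new:"):
    n=n[4:];s=observe();c=get_calibration("wrist");f=grab_frame("wrist");cv2.imwrite(f"pics/{n}.png",f);pickle.dump((s,c),open(n+".pkl","wb"));print(np.round(s["eef_pos"],1),s["time_s"])
f=cv2.imread(f"pics/{n}.png");c=pickle.load(open(n+".pkl","rb"));c=c[1] if isinstance(c,tuple) else c
h=cv2.cvtColor(f,cv2.COLOR_BGR2HSV);m=cv2.inRange(h,(3,80,35),(20,255,255));m[320:]=0;m[:,:185]=0;m[:,345:]=0
m=cv2.morphologyEx(m,cv2.MORPH_OPEN,np.ones((3,3)))
cs,_=cv2.findContours(m,0,2);cc=max(cs,key=cv2.contourArea).reshape(-1,2).astype(float)
P=onz("wrist",cc,111,c)[:,:2];r=cv2.minAreaRect(P.astype(np.float32));print("rect",r)
# edge lines from extreme points, rotated by bin yaw 10.1
a=np.radians(10.1);X=P@[np.cos(a),np.sin(a)];Y=P@[-np.sin(a),np.cos(a)]
def fit(u,v,lo,side):
    # u along edge, v extreme
    b=[];
    for k in np.arange(u.min()+12,u.max()-12,4):
        q=v[np.abs(u-k)<3]
        if len(q):b.append((k,q.max() if side>0 else q.min()))
    b=np.array(b);k=np.polyfit(b[:,0],b[:,1],1)
    for _ in range(4):
        e=np.abs(np.polyval(k,b[:,0])-b[:,1]);b=b[e<=max(np.median(e)*2.5,.4)];k=np.polyfit(b[:,0],b[:,1],1)
    return k,len(b)
kl,n1=fit(X,Y,0,-1);kr,n2=fit(X,Y,0,1);kf,n3=fit(Y,X,0,-1)
deg=lambda t:np.degrees(np.arctan(t)).round(2)
print("yaw rel 10.1: left",deg(kl[0]),n1,"right",deg(kr[0]),n2,"front",deg(-kf[0]),n3)
bo=np.array([550.4,-9.1]);bx=bo@[np.cos(a),np.sin(a)];by=bo@[-np.sin(a),np.cos(a)]
xf=kf[0]*by+kf[1];print("width",np.polyval(kr,xf+60)-np.polyval(kl,xf+60)," y of lid axis at hinge (rel bin)",(np.polyval(kl,xf-9.5)+np.polyval(kr,xf-9.5))/2-by," hinge short by",bx-74.5-(xf-9.5))
E
python3 lidpose.py w2; python3 lidpose.py new:w9
```

```text
rect ((524.0877685546875, -8.751663208007812), (134.26339721679688, 142.42808532714844), 14.145223617553711)
yaw rel 10.1: left 4.01 24 right -13.04 30 front 3.76 22
width 46.53076472684751  y of lid axis at hinge (rel bin) -37.26625847237321  hinge short by 19.17673035811049
[493.8 -20.2 300.1] 8.3833
rect ((530.5342407226562, -7.887413024902344), (135.08316040039062, 142.18673706054688), 13.924056053161621)
yaw rel 10.1: left 4.25 22 right 3.2 29 front 3.94 14
width 87.17995110708159  y of lid axis at hinge (rel bin) -27.61378794599355  hinge short by 21.415329877231386
```

`minAreaRect` gives the lid at (530.5,-7.9) with yaw 13.9°: it moved 6 mm but did not turn. The real fingertip height relative to the TCP is unclear, so I'll touch the lid top (z = 111) gently to calibrate it.

Request:
send_rows(
  plan=[
    [[1,-10,0,40,0],[1,-10,0,40,0],[1,0,0,40,0],[1,0,0,35,0],[1,0,0,15,0],[1,0,0,5,0],[1,0,0,0,0]],
  ],
)

```text
time_s: 9.02
eef_pos: [511.7, -17.5, 124.2]
ee_rot: [-180.0, -0.2, -169.9]
contact_force: [0.4, -0.5, -0.3]
width: 0.3
grip_force: 0.0
```

Request:
send_rows(
  plan=[
    [[1,0,0,3,0],[1,0,0,3,0],[1,0,0,2,0],[1,0,0,0,0]],
  ],
)

```text
time_s: 9.35
eef_pos: [513.3, -16.9, 118.2]
ee_rot: [180.0, 0.1, -169.9]
contact_force: [0.8, -0.1, 0.5]
width: -0.0
grip_force: 0.0
```

Request:
send_rows(
  plan=[
    [[1,0,0,2,0],[1,0,0,2,0],[1,0,0,0,0]],
  ],
)

```text
time_s: 9.6
eef_pos: [512.9, -17.1, 113.5]
ee_rot: [180.0, -0.0, -169.9]
contact_force: [0.4, 0.5, 0.7]
width: -0.2
grip_force: 0.0
```

Request:
send_rows(
  plan=[
    [[1,0,0,1,0],[1,0,0,1,0],[1,0,0,1,0],[1,0,0,0,0]],
  ],
)

```text
time_s: 9.93
eef_pos: [513.0, -17.1, 110.4]
ee_rot: [180.0, -0.0, -169.9]
contact_force: [0.0, -0.3, -0.0]
width: -0.2
grip_force: 0.0
```

Request:
send_rows(
  plan=[
    [[1,0,0,1,0],[1,0,0,1,0],[1,0,0,0,0]],
  ],
)

```text
time_s: 10.18
eef_pos: [513.0, -17.1, 108.4]
ee_rot: [180.0, -0.0, -169.9]
contact_force: [-0.1, 0.1, 0.5]
width: 0.1
grip_force: 0.0
```

Request:
send_rows(
  plan=[
    [[1,0,0,1,0],[1,0,0,1,0],[1,0,0,1,0],[1,0,0,0,0]],
  ],
)

```text
time_s: 10.52
eef_pos: [512.9, -17.1, 105.4]
ee_rot: [180.0, -0.0, -169.9]
contact_force: [-0.4, -0.9, -0.1]
width: 0.4
grip_force: 0.0
```

Request:
send_rows(
  plan=[
    [[1,0,0,1,0],[1,0,0,1,0],[1,0,0,1,0],[1,0,0,0,0]],
  ],
)

```text
time_s: 10.85
eef_pos: [512.9, -17.1, 102.4]
ee_rot: [180.0, -0.0, -169.9]
contact_force: [0.1, -0.8, -0.8]
width: -0.1
grip_force: 0.0
```

Request:
send_rows(
  plan=[
    [[1,0,0,1,0],[1,0,0,1,0],[1,0,0,1,0],[1,0,0,0,0]],
  ],
)

```text
time_s: 11.18
eef_pos: [512.9, -17.1, 99.4]
ee_rot: [180.0, -0.0, -169.9]
contact_force: [-0.1, 0.1, -0.1]
width: -0.2
grip_force: 0.0
```

Request:
send_rows(
  plan=[
    [[1,0,0,1,0],[1,0,0,1,0],[1,0,0,1,0],[1,0,0,1,0],[1,0,0,0,0]],
  ],
)

```text
time_s: 11.6
eef_pos: [512.9, -17.1, 95.4]
ee_rot: [180.0, -0.0, -169.9]
contact_force: [-0.6, 0.3, 0.6]
width: 0.0
grip_force: 0.0
```

Request:
send_rows(
  plan=[
    [[1,0,0,1,0],[1,0,0,1,0],[1,0,0,1,0],[1,0,0,0,0]],
  ],
)

```text
time_s: 11.93
eef_pos: [512.9, -17.1, 92.4]
ee_rot: [180.0, -0.0, -169.9]
contact_force: [0.4, 0.2, -0.2]
width: -0.0
grip_force: 0.0
```

Request:
send_rows(
  plan=[
    [[1,0,0,1,0],[1,0,0,1,0],[1,0,0,0,0]],
  ],
)

```text
time_s: 12.18
eef_pos: [513.0, -17.1, 90.4]
ee_rot: [180.0, -0.0, -169.9]
contact_force: [0.5, -0.0, -0.3]
width: 0.0
grip_force: 0.0
```

Request:
send_rows(
  plan=[
    [[1,0,0,1,0],[1,0,0,1,0],[1,0,0,1,0],[1,0,0,0,0]],
  ],
)

```text
time_s: 12.52
eef_pos: [512.9, -17.1, 87.4]
ee_rot: [180.0, -0.0, -169.9]
contact_force: [-0.2, -0.1, 0.2]
width: 0.2
grip_force: 0.0
```

```bash
python3 lidpose.py new:w10; python3 - <<'E'
import cv2
f=cv2.imread("pics/w10.png");t=cv2.imread("pics/w8t.png")
from bench import grab_frame
s=grab_frame("side")
a=cv2.resize(f[150:400,130:430],(480,400));b=cv2.resize(s[150:290,190:300],(314,400),interpolation=cv2.INTER_CUBIC)
import numpy as np
cv2.imwrite("pics/v10.png",cv2.convertScaleAbs(np.hstack([a,b]),alpha=1.3))
E
```

```text
[512.9 -17.1  87.4] 12.5167
rect ((504.8882141113281, -24.04383087158203), (81.5579605102539, 84.09053802490234), 10.071700096130371)
yaw rel 10.1: left 28.59 10 right -2.25 4 front 31.3 13
width 35.40097396309929  y of lid axis at hinge (rel bin) -18.3060962956512  hinge short by 19.197138775852522
```

View pics/v10.png

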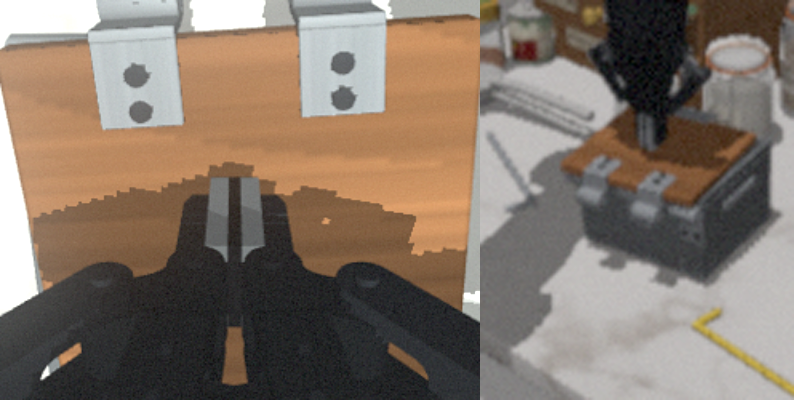

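All 10 pictures are used. This one shows the real fingertips (230,178) still just above the lid at a reported z of 87, so the tips sit well behind the stated TCP. I'll keep going until I feel contact.

Request:
send_rows(
  plan=[
    [[1,0,0,1,0],[1,0,0,1,0],[1,0,0,1,0],[1,0,0,0,0]],
  ],
)

```text
time_s: 12.95
eef_pos: [512.9, -17.1, 84.4]
ee_rot: [180.0, -0.0, -169.9]
contact_force: [-0.9, -0.5, -1.3]
width: -0.1
grip_force: 0.0
```

Request:
send_rows(
  plan=[
    [[1,0,0,1,0],[1,0,0,1,0],[1,0,0,1,0],[1,0,0,0,0]],
  ],
)

```text
time_s: 13.28
eef_pos: [513.0, -17.1, 81.4]
ee_rot: [-180.0, -0.0, -169.9]
contact_force: [-1.4, 0.4, 1.0]
width: 0.2
grip_force: 0.0
```

Request:
send_rows(
  plan=[
    [[1,0,0,1,0],[1,0,0,1,0],[1,0,0,1,0],[1,0,0,0,0]],
  ],
)

```text
time_s: 13.62
eef_pos: [512.9, -17.1, 78.4]
ee_rot: [180.0, -0.0, -169.9]
contact_force: [0.2, -0.5, 0.4]
width: -0.0
grip_force: 0.0
```

Request:
send_rows(
  plan=[
    [[1,0,0,1,0],[1,0,0,1,0],[1,0,0,0,0]],
  ],
)

```text
time_s: 13.87
eef_pos: [513.0, -17.1, 76.5]
ee_rot: [180.0, -0.0, -169.9]
contact_force: [0.1, -0.2, 0.1]
width: 0.2
grip_force: 0.0
```

Request:
send_rows(
  plan=[
    [[1,0,0,1,0],[1,0,0,1,0],[1,0,0,0,0]],
  ],
)

```text
time_s: 14.12
eef_pos: [513.0, -17.1, 74.4]
ee_rot: [180.0, -0.0, -169.9]
contact_force: [0.0, 0.0, -0.1]
width: -0.1
grip_force: 0.0
```

Request:
send_rows(
  plan=[
    [[1,0,0,1,0],[1,0,0,1,0],[1,0,0,0,0]],
  ],
)

```text
time_s: 14.37
eef_pos: [513.2, -17.1, 74.1]
ee_rot: [-180.0, 0.0, -169.9]
contact_force: [-3.8, 1.0, 9.6]
width: 0.0
grip_force: 4.4
```

Request:
send_rows(
  plan=[
    [[1,0,0,1,0],[1,0,0,1,0],[1,0,0,0,0]],
  ],
)

```text
time_s: 14.62
eef_pos: [513.3, -17.1, 74.0]
ee_rot: [-179.9, 0.0, -169.8]
contact_force: [-7.7, 2.1, 19.6]
width: -0.1
grip_force: 10.0
```

Contact comes at a reported z of 74.2, so the real tips are about 37 mm behind the stated TCP. That explains the earlier misses. While pressing at about 20 N, I'll try turning and shifting the lid by friction.

Request:
send_rows(
  plan=[
    [[1,0,0,0,1],[1,0,0,0,1],[1,0,0,0,1],[1,0,0,0,0.9],[1,0,-1.2,0,0],[1,0,-1.2,0,0],[1,0,-1,0,0],[1,0,0,0,0],[1,0,0,0,0]],
  ],
)

```text
time_s: 15.37
eef_pos: [515.4, -18.7, 74.0]
ee_rot: [179.9, 0.3, -173.7]
contact_force: [-5.7, 8.1, 17.0]
width: -0.0
grip_force: 8.6
```

Request:
send_rows(
  plan=[
    [[1,0,0,-20,0],[1,0,0,-40,-1.3],[1,0,0,-40,-1.3],[1,0,0,-40,-1.3],[1,0,0,-40,0],[1,0,0,0,0],[1,0,0,0,0]],
  ],
)

```text
time_s: 15.95
eef_pos: [514.8, -20.1, 253.5]
ee_rot: [180.0, 0.4, -169.9]
contact_force: [0.2, -0.5, -1.0]
width: 0.0
grip_force: 0.0
```

```bash
python3 lidpose.py new:w11
```

```text
[514.8 -20.1 253.5] 15.95
rect ((532.77001953125, -14.586746215820312), (135.0987548828125, 130.31536865234375), 14.147184371948242)
yaw rel 10.1: left 4.07 21 right 5.75 19 front 9.11 19
width 1.314232663558073  y of lid axis at hinge (rel bin) -72.76833795417943  hinge short by 11.758425393344226
```

```bash
sed -i 's/m\[:,:185\]=0;m\[:,345:\]=0/m[:,:150]=0;m[:,400:]=0/; /^# edge lines/,$d' lidpose.py
cat >> lidpose.py <<'E'
lo=np.array(r[0]);yl=r[2] if r[2]<45 else r[2]-90
e=lambda a:np.array([[np.cos(np.radians(a)),np.sin(np.radians(a))],[-np.sin(np.radians(a)),np.cos(np.radians(a))]])
h=lo-77.5*e(yl)[0];d=e(10.1)@(np.array([477,-22.2])-h);print("hinge",h.round(1),"to go bin x,y",d.round(1),"dyaw",round(10.1-yl,2))
E
python3 lidpose.py w11;python3 lidpose.py w9
```

```text
rect ((531.3592529296875, -8.809883117675781), (135.07937622070312, 142.21974182128906), 14.200689315795898)
hinge [456.2 -27.8] to go bin x,y [21.4  1.9] dyaw -4.1
rect ((530.5342407226562, -7.887413024902344), (135.08316040039062, 142.18673706054688), 13.924056053161621)
hinge [455.3 -26.5] to go bin x,y [22.1  0.5] dyaw -3.82
```

Friction dragging barely moved the lid. I'll redo the between-knuckles approach with the corrected tip height, so real tips at about z 84 means a TCP of about 47.

Request:
send_rows(
  plan=[
    [[1,16,0.3,30,-1],[1,16,0.3,30,-1],[1,16,0.3,30,-1],[1,16.8,0.4,33,-0.9],[1,0,0,30,0],[1,0,0,0,0]],
  ],
)

```text
time_s: 16.5
eef_pos: [442.8, -33.6, 91.4]
ee_rot: [179.9, -0.9, -166.1]
contact_force: [-0.4, 0.1, -0.0]
width: -0.3
grip_force: 0.0
```

Request:
send_rows(
  plan=[
    [[1,0,0,10,0],[1,0,0,10,0],[1,0,0,5,0],[1,0,0,5,0],[1,0,0,0,0]],
  ],
)

```text
time_s: 16.92
eef_pos: [449.6, -32.2, 67.2]
ee_rot: [-180.0, -0.1, -166.0]
contact_force: [0.1, -0.2, 0.5]
width: 0.2
grip_force: 0.0
```

Request:
send_rows(
  plan=[
    [[1,-0.5,1.7,0,0],[1,0,0,0,0],[1,0,0,3,0],[1,0,0,3,0],[1,0,0,3,0],[1,0,0,0,0]],
  ],
)

```text
time_s: 17.42
eef_pos: [449.3, -30.5, 58.1]
ee_rot: [180.0, -0.1, -166.0]
contact_force: [0.4, -0.1, 0.4]
width: -0.0
grip_force: 0.0
```

Request:
send_rows(
  plan=[
    [[1,0,0,3,0],[1,0,0,3,0],[1,0,0,3,0],[1,0,0,0,0]],
  ],
)

```text
time_s: 17.75
eef_pos: [449.3, -30.5, 48.9]
ee_rot: [180.0, -0.1, -166.0]
contact_force: [-0.9, 0.4, -0.1]
width: 0.1
grip_force: 0.0
```

```bash
python3 lid.py w12; python3 - <<'E'
import cv2
g=cv2.cvtColor(cv2.imread("pics/w12.png"),cv2.COLOR_BGR2GRAY)
for r in (256,262,268,280,292): print(r,[int(v) for v in g[r,190:370:2]])
E
```

```text
[449.3 -30.5  48.9] [-0.9  0.4 -0.1] [ 0.02  0.03 -0.04] w 0.1 t 17.75
256 [121, 117, 119, 114, 116, 114, 115, 115, 115, 118, 117, 116, 118, 116, 118, 118, 116, 118, 116, 115, 117, 116, 116, 115, 115, 117, 120, 117, 120, 121, 116, 116, 120, 117, 119, 115, 121, 116, 118, 120, 118, 118, 118, 116, 119, 119, 115, 119, 115, 118, 118, 118, 117, 118, 118, 115, 117, 114, 119, 119, 113, 117, 115, 117, 118, 117, 115, 119, 114, 114, 117, 117, 118, 117, 116, 120, 116, 117, 116, 154, 192, 191, 189, 191, 189, 191, 191, 189, 188, 191]
262 [118, 118, 119, 116, 115, 120, 117, 116, 119, 115, 117, 115, 118, 118, 118, 117, 117, 117, 117, 116, 119, 118, 118, 115, 112, 114, 113, 116, 115, 111, 113, 114, 114, 115, 114, 118, 81, 84, 84, 86, 84, 83, 48, 49, 49, 61, 84, 86, 85, 84, 79, 117, 116, 115, 116, 115, 119, 114, 115, 116, 114, 119, 115, 115, 117, 117, 115, 117, 113, 116, 115, 115, 117, 118, 114, 113, 114, 114, 118, 163, 190, 187, 188, 188, 190, 185, 185, 185, 188, 190]
268 [81, 80, 93, 95, 108, 102, 122, 121, 124, 118, 118, 118, 117, 118, 119, 119, 118, 118, 121, 116, 114, 118, 115, 118, 114, 116, 116
[... 331 characters left out ...]
69, 72, 64, 67, 68, 69, 66, 67, 69, 66, 69, 68, 66, 66, 66, 70, 64, 66, 61, 61, 62, 47, 43, 40, 41, 44, 39, 41, 38, 73, 87, 82, 68, 72, 71, 62, 36, 38, 37, 59, 83, 78, 83, 81, 84, 81, 35, 36, 35, 38, 37, 41, 42, 39, 58, 57, 53, 68, 66, 66, 67, 66, 66, 63, 65, 68, 63, 68, 67, 63, 63, 63, 60, 65, 67, 74, 73, 72, 72, 68, 70, 69, 68, 58]
292 [86, 82, 84, 86, 84, 86, 84, 85, 84, 82, 81, 81, 79, 82, 79, 81, 80, 77, 78, 78, 77, 77, 79, 76, 76, 67, 33, 35, 39, 38, 30, 37, 37, 34, 39, 66, 71, 66, 71, 71, 68, 54, 23, 33, 34, 43, 68, 71, 72, 68, 65, 67, 51, 32, 33, 37, 30, 31, 31, 35, 44, 52, 80, 64, 82, 81, 83, 77, 84, 80, 80, 78, 79, 78, 80, 81, 79, 79, 77, 79, 81, 79, 80, 77, 81, 75, 74, 78, 76, 74]
```

The tips are now centred between the knuckles (gap 244–309 px, tips 260–293 px). I'll open until they bear on both faces.

Request:
send_rows(
  plan=[
    [[0.93,0,0,0,0],[0.93,0,0,0,0],[0.9,0,0,0,0],[0.9,0,0,0,0],[0.87,0,0,0,0],[0.87,0,0,0,0],[0.84,0,0,0,0],[0.84,0,0,0,0],[0.84,0,0,0,0]],
  ],
  squeeze=20,
)

```text
time_s: 18.55
eef_pos: [449.9, -30.4, 49.7]
ee_rot: [180.0, 0.0, -166.0]
contact_force: [0.7, 0.1, -0.6]
width: 11.3
grip_force: 17.7
```

Request:
send_rows(
  plan=[
    [[0.8,0,0,0,0],[0.8,0,0,0,0],[0.76,0,0,0,0],[0.76,0,0,0,0],[0.76,0,0,0,0]],
  ],
)

```text
time_s: 18.97
eef_pos: [449.9, -30.4, 49.7]
ee_rot: [180.0, 0.0, -166.0]
contact_force: [0.0, 1.1, -0.3]
width: 11.4
grip_force: 17.7
```

The fingers are now gripping outward at 17.7 N. I'll turn the lid square, shift it slightly to the side, and move it forward 4 mm.

Request:
send_rows(
  plan=[
    [[0.76,0,0,0,0.8],[0.76,0,0,0,0.8],[0.76,0,0,0,0.8],[0.76,0,0,0,0.8],[0.76,0,0,0,0.8],[0.76,-1,0.8,0,0],[0.76,-1,0.7,0,0],[0.76,-1,0,0,0],[0.76,-1,0,0,0],[0.76,0,0,0,0],[0.76,0,0,0,0]],
  ],
)

```text
time_s: 19.88
eef_pos: [453.6, -28.2, 49.6]
ee_rot: [180.0, 0.0, -170.0]
contact_force: [-0.7, -0.3, 0.0]
width: 11.5
grip_force: 17.9
```

Request:
send_rows(
  plan=[
    [[1,0,0,0,0],[1,0,0,0,0],[1,0,0,0,0],[1,0,0,-30,0],[1,0,0,-40,0],[1,-16,0,-40,0],[1,-16,0,-40,0],[1,-16,0,-40,0],[1,-16,0,-15,0],[1,0,0,0,0],[1,0,0,0,0]],
  ],
)

```text
time_s: 20.8
eef_pos: [515.7, -17.0, 251.2]
ee_rot: [180.0, 0.1, -170.0]
contact_force: [-0.9, 0.6, -1.2]
width: -0.2
grip_force: 0.0
```

```bash
python3 lidpose.py new:w13
```

```text
[515.7 -17.  251.2] 20.8
rect ((536.1091918945312, -12.882362365722656), (133.94947814941406, 142.2689208984375), 9.956915855407715)
hinge [459.8 -26.3] to go bin x,y [17.7  1. ] dyaw 0.14
```

The lid is now square with the bin. I'll verify the bin's lateral position from its back rim before pushing home.

```bash
python3 - <<'E'
from h import *
import pickle
from scipy.ndimage import map_coordinates
a=np.radians(10.1);ex=np.array([np.cos(a),np.sin(a),0]);ey=np.array([-np.sin(a),np.cos(a),0]);bo=np.array([550.4,-9.1,0])
for n in("w2","w13"):
    c=pickle.load(open(n+".pkl","rb"));c=c[1] if isinstance(c,tuple) else c
    g=cv2.cvtColor(cv2.imread(f"pics/{n}.png"),cv2.COLOR_BGR2GRAY).astype(float)
    def prof(f,us): 
        return np.mean([[map_coordinates(g,[[p[1]],[p[0]]],order=1)[0] for p in proj("wrist",np.array([f(u,k) for u in us]),c)] for k in(-2,-1,0,1,2)],0).round(0).astype(int).tolist()
    for lo in(-82,62): print(n,"y",lo,prof(lambda u,k:bo+ex*(60.5+k*.7)+ey*u+[0,0,100],range(lo,lo+21)))
    for y in(-60,-40,40,60): print(n,"x55.. at y",y,prof(lambda u,k:bo+ex*u+ey*(y+k)+[0,0,100],range(50,76)))
E
```

```text
w2 y -82 [185, 186, 186, 185, 185, 186, 186, 186, 188, 183, 136, 114, 111, 112, 110, 105, 101, 103, 102, 102, 101]
w2 y 62 [66, 64, 63, 65, 64, 66, 66, 66, 68, 82, 105, 117, 116, 117, 115, 115, 114, 114, 113, 113, 115]
w2 x55.. at y -60 [85, 80, 77, 77, 78, 77, 78, 79, 76, 73, 99, 111, 114, 112, 109, 106, 153, 180, 185, 185, 184, 183, 183, 183, 183, 184]
w2 x55.. at y -40 [68, 67, 67, 67, 67, 67, 68, 68, 67, 68, 75, 79, 79, 82, 96, 97, 150, 179, 185, 184, 184, 184, 183, 182, 183, 184]
w2 x55.. at y 40 [56, 57, 58, 57, 58, 58, 57, 57, 56, 55, 65, 70, 71, 71, 71, 72, 99, 113, 116, 115, 116, 116, 115, 114, 115, 115]
w2 x55.. at y 60 [56, 56, 57, 57, 56, 55, 55, 55, 55, 55, 64, 69, 70, 68, 67, 70, 98, 113, 116, 116, 116, 115, 114, 114, 113, 116]
w13 y -82 [183, 183, 184, 184, 182, 182, 183, 183, 182, 180, 130, 113, 115, 112, 108, 103, 101, 101, 100, 97, 96]
w13 y 62 [62, 63, 62, 61, 63, 65, 65, 65, 65, 81, 102, 111, 111, 110, 111, 113, 113, 114, 114, 113, 114]
w13 x55.. at y -60 [108, 105, 95, 92, 93, 92, 89, 83, 73, 68, 82, 88, 89, 87, 86, 90, 161, 182, 183, 181, 180, 182, 181, 181, 181, 181]
w13 x55.. at y -40 [74, 75, 74, 74, 74, 73, 73, 72, 68, 64, 70, 74, 75, 74, 74, 75, 103, 113, 115, 114, 114, 116, 116, 116, 116, 116]
w13 x55.. at y 40 [69, 68, 68, 67, 67, 68, 69, 68, 65, 57, 63, 68, 69, 68, 68, 79, 100, 114, 115, 114, 114, 114, 114, 114, 114, 113]
w13 x55.. at y 60 [64, 67, 70, 68, 68, 68, 67, 68, 63, 55, 59, 67, 67, 67, 67, 77, 97, 113, 115, 113, 114, 113, 113, 112, 114, 139]
```

The bin estimate holds within 1 mm. Next I push both knuckles from the front with the fingers 50 mm apart and tips at about z 84.

Request:
send_rows(
  plan=[
    [[0.41,22,0.2,10,0],[0.41,22,0.2,15,0],[0.41,22,0.2,15,0],[0.41,19,0.3,15,0],[0.41,0,0,35,0],[0.41,0,0,35,0],[0.41,0,0,35,0],[0.41,0,0,30,0],[0.41,0,0,14,0],[0.41,0,0,0,0],[0.41,0,0,0,0]],
  ],
)

```text
time_s: 21.77
eef_pos: [429.5, -31.8, 45.7]
ee_rot: [-180.0, -0.2, -170.0]
contact_force: [-0.3, -1.1, 0.7]
width: 50.4
grip_force: 0.0
```

Request:
send_rows(
  plan=[
    [[0.41,-3,0,0,0],[0.41,-3,0,0,0],[0.41,-3,0,0,0],[0.41,-2,0,0,0],[0.41,0,0,0,0]],
  ],
)

```text
time_s: 22.18
eef_pos: [442.5, -29.2, 47.3]
ee_rot: [180.0, 0.1, -170.0]
contact_force: [-0.3, -0.6, 0.3]
width: 50.3
grip_force: 0.1
```

Request:
send_rows(
  plan=[
    [[0.41,-2,0,0,0],[0.41,-2,0,0,0],[0.41,-2,0,0,0],[0.41,0,0,0,0]],
  ],
)

```text
time_s: 22.52
eef_pos: [448.2, -28.3, 46.7]
ee_rot: [-180.0, 0.0, -170.0]
contact_force: [-1.6, -0.9, 1.8]
width: 50.4
grip_force: 0.7
```

Request:
send_rows(
  plan=[
    [[0.41,-2,0,0,0],[0.41,-2,0,0,0],[0.41,-2,0,0,0],[0.41,0,0,0,0]],
  ],
)

```text
time_s: 22.85
eef_pos: [454.7, -27.0, 46.7]
ee_rot: [180.0, 0.1, -170.0]
contact_force: [-0.1, -0.6, -0.1]
width: 50.4
grip_force: 0.2
```

Request:
send_rows(
  plan=[
    [[0.41,-1,0,0,0],[0.41,-1,0,0,0],[0.41,-1,0,0,0],[0.41,0,0,0,0]],
  ],
)

```text
time_s: 23.18
eef_pos: [457.1, -26.7, 46.7]
ee_rot: [180.0, 0.0, -170.0]
contact_force: [-0.9, -1.5, -0.4]
width: 50.2
grip_force: 0.5
```

Request:
send_rows(
  plan=[
    [[0.41,-1,0,0,0],[0.41,-1,0,0,0],[0.41,0,0,0,0]],
  ],
)

```text
time_s: 23.43
eef_pos: [459.1, -26.3, 46.7]
ee_rot: [180.0, 0.0, -170.0]
contact_force: [-0.5, -0.9, -0.5]
width: 50.1
grip_force: 0.5
```

Request:
send_rows(
  plan=[
    [[0.41,-1,0,0,0],[0.41,-1,0,0,0],[0.41,0,0,0,0]],
  ],
)

```text
time_s: 23.68
eef_pos: [460.0, -26.2, 46.6]
ee_rot: [-180.0, -0.1, -170.0]
contact_force: [-3.5, 0.5, 1.5]
width: 50.5
grip_force: 1.7
```

Request:
send_rows(
  plan=[
    [[0.41,-1,0,0,0],[0.41,-1,0,0,0],[0.41,0,0,0,0]],
  ],
)

```text
time_s: 23.93
eef_pos: [460.0, -26.4, 46.4]
ee_rot: [-180.0, -0.3, -170.0]
contact_force: [-7.0, -0.5, 5.1]
width: 50.1
grip_force: 3.6
```

The lid stopped where home was predicted. I'll back off and check from above, with the pin in view too.

Request:
send_rows(
  plan=[
    [[0.41,14,0,0,0],[0.41,0,0,-40,0],[0.41,0,0,-40,0],[0.41,-15,0,-40,0],[1,-20,0,-40,0],[1,-20,0,-40,0],[1,-20,0,-20,0],[1,0,0,0,0],[1,0,0,0,0]],
  ],
)

```text
time_s: 24.68
eef_pos: [521.6, -15.1, 261.2]
ee_rot: [180.0, 0.3, -170.0]
contact_force: [0.1, -0.4, -0.3]
width: -0.1
grip_force: 0.0
```

```bash
python3 lidpose.py new:w14; python3 - <<'E'
from h import *
import pickle
s,c=pickle.load(open("w14.pkl","rb"));f=cv2.imread("pics/w14.png");h=cv2.cvtColor(f,cv2.COLOR_BGR2HSV)
# pin region predicted
p=proj("wrist",[[490,140,4],[552,291,4],[461,152,4]],c);print("pin pred px",p.round(0))
E
```

```text
[521.6 -15.1 261.2] 24.6833
rect ((553.786865234375, -9.75213623046875), (133.97499084472656, 142.19137573242188), 10.00855827331543)
hinge [477.5 -23.2] to go bin x,y [-0.3  1.1] dyaw 0.09
pin pred px [[400. 159.]
 [493. 223.]
 [415. 138.]]
```

The lid is home: x within 1 mm, sideways 1 mm, yaw 0.1° off. Now I move over the pin near its bend.

Request:
send_rows(
  plan=[
    [[0,-1.6,30.1,0,0],[0,-1.6,30.1,0,0],[0,-1.6,30.1,0,0],[0,-1.6,30.1,0,0],[0,-1.6,30.1,0,0],[0,-1.5,30.2,0,0],[0,0,0,28,6.4],[0,0,0,28,6.4],[0,0,0,28,6.4],[0,0,0,28,6.5],[0,0,0,28,6.5],[0,0,0,0,0],[0,0,0,0,0]],
  ],
)

```text
time_s: 25.82
eef_pos: [496.3, 162.8, 118.7]
ee_rot: [-179.8, -0.1, 158.0]
contact_force: [-0.2, 0.4, 1.6]
width: 86.0
grip_force: 0.0
```

```bash
cat > pin.py <<'E'
from h import *
import pickle,sys
n=sys.argv[1];z=float(sys.argv[2])
s=observe();c=get_calibration("wrist");f=grab_frame("wrist");cv2.imwrite(f"pics/{n}.png",f);pickle.dump((s,c),open(n+".pkl","wb"));print(np.round(s["eef_pos"],1),np.round(s["ee_rot"],1),np.round(s["qpos"],0),s["time_s"])
from scipy.ndimage import map_coordinates
g=cv2.cvtColor(f,cv2.COLOR_BGR2GRAY).astype(float)
b=np.array([489.5,139.5,z]);yw=np.radians(-22.2);d=np.array([-np.sin(yw),np.cos(yw),0]);nn=np.array([np.cos(yw),np.sin(yw),0])
for t in(15,35,60,90,120,150):
    us=np.arange(-12,12.1,1);px=proj("wrist",[b+d*t+nn*u for u in us],c)
    v=map_coordinates(g,px.T[::-1],order=1);print(t,px[12].round(0),v.round(0).astype(int).tolist())
us=np.arange(-8,12,1.);px=proj("wrist",[b+d*u for u in us],c);print("end",map_coordinates(g,px.T[::-1],order=1).round(0).astype(int).tolist())
E
python3 pin.py w15 4
```

```text
[496.3 162.8 118.7] [-1.798e+02 -1.000e-01  1.580e+02] [  36.   16.  -20.    0.  -54. -148.] 25.8167
15 [266. 196.] [195, 194, 196, 196, 197, 190, 148, 132, 145, 154, 151, 142, 132, 114, 155, 194, 198, 196, 197, 196, 197, 196, 195, 195, 197]
35 [289. 196.] [195, 196, 197, 197, 198, 189, 141, 124, 140, 150, 150, 145, 133, 119, 127, 186, 196, 196, 196, 195, 195, 196, 195, 195, 197]
60 [317. 196.] [197, 196, 196, 197, 197, 199, 169, 127, 130, 144, 149, 144, 136, 124, 122, 186, 197, 195, 195, 195, 195, 195, 193, 194, 195]
90 [351. 196.] [120, 119, 119, 119, 123, 123, 111, 91, 84, 92, 94, 91, 88, 83, 87, 111, 121, 121, 120, 120, 121, 117, 118, 121, 119]
120 [385. 196.] [120, 122, 120, 119, 122, 124, 116, 90, 79, 88, 88, 87, 85, 84, 79, 99, 118, 121, 121, 117, 123, 120, 120, 122, 121]
150 [418. 197.] [122, 121, 118, 120, 122, 122, 123, 97, 78, 82, 88, 89, 87, 84, 75, 102, 119, 121, 123, 121, 121, 120, 122, 120, 119]
end [190, 192, 191, 194, 194, 194, 170, 124, 137, 138, 134, 134, 133, 132, 132, 133, 134, 133, 134, 133]
```

The pin lies at yaw -22.6° with its bend outer face at (487,139). I'll descend so the real tips reach just above the worktop.

Request:
send_rows(
  plan=[
    [[0.6,0,0,0,0.6],[0.6,0,0,35,0],[0.6,0,0,35,0],[0.6,0,0,35,0],[0.6,0,0,30,0],[0.6,0,0,12,0],[0.6,0,0,0,0],[0.6,0,0,0,0]],
  ],
)

```text
time_s: 26.53
eef_pos: [499.0, 164.6, -25.6]
ee_rot: [179.9, 0.1, 157.2]
contact_force: [0.9, 0.4, 0.4]
width: 34.1
grip_force: 0.0
```

Request:
send_rows(
  plan=[
    [[0.6,0,0,3,0],[0.6,0,0,1,0],[0.6,0,0,0,0]],
  ],
)

```text
time_s: 26.78
eef_pos: [498.4, 164.4, -29.5]
ee_rot: [179.9, 0.1, 157.2]
contact_force: [-0.1, -0.9, -0.2]
width: 34.5
grip_force: 0.0
```

Request:
send_rows(
  plan=[
    [[0.6,0,0,3,0],[0.6,0,0,3,0],[0.6,0,0,0,0],[0.85,0,0,0,0],[1,0,0,0,0],[1,0,0,0,0],[1,0,0,0,0],[1,0,0,0,0],[1,0,0,0,0]],
  ],
  squeeze=60,
)

```text
time_s: 27.53
eef_pos: [504.4, 167.5, -29.7]
ee_rot: [179.3, 0.6, 157.4]
contact_force: [-2.6, -1.7, 32.2]
width: -0.1
grip_force: 16.0
```

The fingers closed on top of the pin instead of around it. I'll lift and re-measure.

Request:
send_rows(
  plan=[
    [[1,0,0,-15,0],[0.6,0,0,-40,0],[0.6,0,0,-40,0],[0.6,0,0,-40,0],[0.6,0,0,-20,0],[0.6,0,0,0,0],[0.6,0,0,0,0]],
  ],
  squeeze=20,
)

```text
time_s: 28.12
eef_pos: [498.3, 164.5, 120.2]
ee_rot: [179.8, 0.1, 157.2]
contact_force: [0.1, 0.1, -0.6]
width: 34.1
grip_force: 0.0
```

```bash
python3 pin.py w16 4; python3 - <<'E'
import cv2,numpy as np
g=cv2.cvtColor(cv2.imread("pics/w16.png"),cv2.COLOR_BGR2GRAY)
E
```

```text
[498.3 164.5 120.2] [1.798e+02 1.000e-01 1.572e+02] [  36.   16.  -20.   -0.  -54. -149.] 28.1167
15 [262. 194.] [204, 203, 206, 206, 203, 208, 145, 132, 142, 159, 158, 149, 138, 113, 175, 207, 203, 203, 205, 205, 204, 204, 203, 203, 204]
35 [285. 193.] [203, 205, 205, 203, 203, 208, 159, 131, 113, 151, 157, 147, 133, 119, 156, 202, 205, 204, 203, 204, 202, 203, 203, 203, 200]
60 [313. 193.] [205, 205, 205, 203, 203, 197, 159, 127, 140, 153, 156, 147, 137, 126, 143, 195, 205, 204, 205, 204, 203, 205, 203, 203, 204]
90 [347. 193.] [123, 123, 123, 125, 127, 127, 108, 92, 91, 95, 98, 95, 89, 86, 92, 123, 125, 127, 126, 125, 124, 125, 124, 123, 124]
120 [381. 192.] [123, 126, 124, 125, 125, 127, 106, 84, 88, 90, 91, 92, 89, 80, 88, 114, 125, 124, 123, 125, 126, 125, 126, 124, 126]
150 [414. 192.] [126, 127, 126, 125, 126, 126, 118, 93, 83, 88, 91, 93, 88, 81, 77, 116, 128, 126, 125, 126, 126, 126, 125, 124, 127]
end [202, 201, 200, 202, 203, 199, 166, 138, 139, 144, 139, 138, 137, 136, 138, 139, 139, 135, 129, 135]
```

The pin has not moved. I'll go down with the fingers nearly closed until I feel the worktop, then close.

Request:
send_rows(
  plan=[
    [[0.8,-0.5,-0.7,35,0],[0.8,0,0,35,0],[0.8,0,0,35,0],[0.8,0,0,30,0],[0.8,0,0,12,0],[0.8,0,0,3,0],[0.8,0,0,2,0],[0.8,0,0,0,0],[0.8,0,0,0,0]],
  ],
)

```text
time_s: 28.92
eef_pos: [497.3, 159.7, -29.8]
ee_rot: [-179.6, -0.0, 157.3]
contact_force: [-7.4, -11.8, 41.5]
width: 16.8
grip_force: 20.6
```

Request:
send_rows(
  plan=[
    [[0.8,0,0,1,0],[0.8,0,0,1,0],[0.8,0,0,0,0]],
  ],
)

```text
time_s: 29.17
eef_pos: [498.0, 159.6, -30.0]
ee_rot: [-179.7, 0.1, 157.3]
contact_force: [-8.9, -14.6, 52.7]
width: 16.9
grip_force: 26.5
```

Request:
send_rows(
  plan=[
    [[0.8,0,0,1,0],[0.8,0,0,1,0],[0.8,0,0,0,0]],
  ],
)

```text
time_s: 29.42
eef_pos: [498.9, 159.3, -30.2]
ee_rot: [-179.7, 0.2, 157.4]
contact_force: [-8.7, -18.5, 64.6]
width: 17.2
grip_force: 32.3
```

The finger line is parallel to the rod here, so I had the wrist yaw 90° wrong. I'll lift, turn a quarter and re-measure.

Request:
send_rows(
  plan=[
    [[0.8,0,0,-15,0],[0.8,0,0,-40,0],[0.6,0,0,-40,0],[0.6,0,0,-40,-7],[0.6,0,0,-20,-7],[0.6,0,0,0,-7],[0.6,0,0,0,-7],[0.6,0,0,0,-7],[0.6,0,0,0,-7],[0.6,0,0,0,-7],[0.6,0,0,0,-7],[0.6,0,0,0,-7],[0.6,0,0,0,-7],[0.6,0,0,0,-7],[0.6,0,0,0,-7],[0.6,0,0,0,-6.2],[0.6,0,0,0,0],[0.6,0,0,0,0]],
  ],
)

```text
time_s: 30.92
eef_pos: [497.1, 162.6, 115.8]
ee_rot: [179.9, -0.1, -112.8]
contact_force: [-0.5, -0.2, 0.2]
width: 34.3
grip_force: 0.0
```

```bash
python3 pin.py w17 4
```

```text
[497.1 162.6 115.8] [ 1.799e+02 -1.000e-01 -1.128e+02] [ 36.  17. -20.  -0. -54. -59.] 30.9167
15 [273. 182.] [196, 195, 195, 196, 197, 173, 133, 124, 143, 150, 142, 133, 118, 105, 143, 188, 197, 197, 196, 197, 196, 194, 195, 196, 195]
35 [273. 205.] [151, 135, 134, 125, 126, 117, 96, 94, 98, 99, 99, 96, 93, 87, 121, 129, 125, 125, 126, 125, 126, 125, 126, 126, 126]
60 [274. 231.] [125, 181, 167, 130, 120, 107, 89, 89, 92, 94, 97, 94, 94, 96, 154, 192, 195, 193, 193, 192, 193, 191, 191, 191, 192]
90 [274. 261.] [118, 118, 118, 118, 121, 110, 90, 84, 88, 92, 91, 93, 86, 85, 116, 122, 120, 121, 122, 120, 120, 120, 120, 121, 122]
120 [274. 289.] [121, 117, 119, 120, 121, 112, 89, 82, 86, 89, 90, 89, 82, 80, 104, 119, 120, 121, 122, 121, 120, 120, 120, 119, 119]
150 [275. 316.] [123, 124, 119, 120, 122, 118, 89, 76, 85, 89, 88, 85, 84, 86, 103, 119, 118, 119, 120, 121, 121, 120, 120, 123, 123]
end [193, 194, 192, 193, 195, 198, 171, 123, 116, 119, 122, 117, 117, 115, 116, 118, 115, 117, 117, 120]
```

The pin is undisturbed and centred between the fingers. Descending to grasp it.

Request:
send_rows(
  plan=[
    [[0.6,0,0,38,0],[0.6,0,0,38,0],[0.6,0,0,35,0],[0.6,0,0,20,0],[0.6,0,0,10,0],[0.6,0,0,5,0],[0.6,0,0,3,0],[0.6,0,0,0,0],[0.6,0,0,0,0]],
  ],
)

```text
time_s: 31.72
eef_pos: [498.9, 163.7, -30.5]
ee_rot: [-179.9, 0.1, -112.6]
contact_force: [-0.8, -0.5, -0.3]
width: 34.0
grip_force: 0.0
```

Request:
send_rows(
  plan=[
    [[0.85,0,0,1,0],[0.85,0,0,0,0],[0.85,0,0,0,0],[1,0,0,0,0],[1,0,0,0,0],[1,0,0,0,0]],
  ],
  squeeze=40,
)

```text
time_s: 32.22
eef_pos: [498.2, 163.3, -32.2]
ee_rot: [-180.0, 0.0, -112.6]
contact_force: [-1.0, 0.1, 4.8]
width: 4.8
grip_force: 39.1
```

Request:
send_rows(
  plan=[
    [[0.75,0,0,0,0],[0.75,0,0,0,0],[0.75,0,0,2,0],[0.75,0,0,1,0],[0.75,0,0,0,0],[0.75,0,0,0,0]],
  ],
  squeeze=40,
)

```text
time_s: 32.72
eef_pos: [497.8, 163.0, -36.1]
ee_rot: [180.0, -0.0, -112.6]
contact_force: [-0.3, 0.2, 0.1]
width: 21.2
grip_force: 0.0
```

Request:
send_rows(
  plan=[
    [[0.75,0,0,1,0],[0.75,0,0,1,0],[0.75,0,0,0,0]],
  ],
)

```text
time_s: 32.97
eef_pos: [498.0, 163.1, -36.8]
ee_rot: [-180.0, -0.0, -112.6]
contact_force: [-1.4, -1.4, 7.8]
width: 21.5
grip_force: 3.6
```

The fingertips touch the worktop lightly. Closing now.

Request:
send_rows(
  plan=[
    [[0.75,0,0,-1,0],[0.85,0,0,0,0],[1,0,0,0,0],[1,0,0,0,0],[1,0,0,0,0],[1,0,0,0,0],[1,0,0,0,0]],
  ],
  squeeze=80,
)

```text
time_s: 33.55
eef_pos: [498.3, 163.2, -36.4]
ee_rot: [-180.0, 0.0, -112.6]
contact_force: [-1.0, -0.3, 4.3]
width: 3.9
grip_force: 79.2
```

Request:
send_rows(
  plan=[
    [[1,0,0,-5,0],[1,0,0,-10,0],[1,0,0,-20,0],[1,0,0,-30,0],[1,0,0,-30,0],[1,0,0,-30,0],[1,0,0,-27,0],[1,0,0,0,0],[1,0,0,0,0]],
  ],
)

```text
time_s: 34.3
eef_pos: [498.5, 163.6, 117.3]
ee_rot: [-179.9, 0.2, -112.6]
contact_force: [-0.4, 0.1, -1.9]
width: 3.9
grip_force: 78.6
```

```bash
python3 - <<'E'
from h import *
import pickle
s=observe();print(np.round(s["eef_pos"],1),s["width"],s["grip_force"],np.round(s["contact_force"],1),s["time_s"])
c=get_calibration("wrist");f=grab_frame("wrist");cv2.imwrite("pics/w18.png",f);pickle.dump((s,c),open("w18.pkl","wb"))
g=cv2.cvtColor(f,cv2.COLOR_BGR2GRAY)
for r in range(60,262,10):print(r,[int(v) for v in g[r,225:330:3]])
E
```

```text
[498.5 163.6 117.3] 3.8951686911121564 78.57292257249355 [-0.4  0.1 -1.9] 34.3
60 [68, 99, 69, 202, 189, 192, 193, 191, 190, 191, 193, 193, 191, 191, 192, 194, 195, 190, 194, 196, 192, 193, 194, 193, 193, 193, 196, 195, 198, 191, 194, 197, 194, 196, 197]
70 [192, 190, 192, 190, 192, 191, 193, 192, 192, 191, 193, 192, 192, 193, 194, 193, 194, 193, 194, 195, 195, 196, 196, 193, 194, 194, 195, 192, 195, 193, 193, 193, 195, 195, 199]
80 [194, 192, 192, 195, 191, 192, 192, 194, 192, 194, 192, 194, 196, 196, 193, 196, 193, 195, 194, 194, 194, 195, 193, 194, 194, 196, 194, 195, 191, 191, 192, 193, 194, 194, 196]
90 [193, 194, 193, 197, 192, 195, 194, 195, 198, 195, 196, 194, 193, 197, 192, 196, 193, 195, 193, 195, 196, 197, 197, 195, 197, 195, 193, 193, 195, 194, 192, 194, 196, 192, 193]
100 [193, 192, 190, 195, 193, 194, 197, 197, 194, 197, 195, 195, 194, 193, 196, 195, 193, 196, 196, 193, 197, 198, 196, 198, 193, 195, 194, 195, 194, 193, 191, 193, 192, 194, 196]
110 [192, 194, 193, 195, 192, 194, 193, 194, 197, 196, 198, 194, 194, 197, 197, 197, 196, 197, 195, 193, 194, 198, 197, 193, 193
[... 2039 characters left out ...]
7, 120, 119, 120, 122, 121, 123, 121, 199, 192, 194, 190, 189, 190, 176, 101, 121, 130, 125, 127, 130, 129, 131, 131, 130, 128, 131, 129, 129, 129, 132, 128, 128, 129, 131]
240 [114, 116, 118, 119, 114, 119, 116, 117, 123, 120, 123, 118, 137, 139, 171, 103, 126, 135, 142, 129, 126, 128, 125, 128, 128, 124, 126, 130, 125, 128, 129, 123, 127, 125, 127]
250 [113, 116, 119, 118, 118, 118, 117, 118, 118, 119, 116, 121, 119, 116, 106, 82, 125, 132, 142, 129, 121, 188, 190, 193, 191, 190, 142, 119, 118, 118, 118, 121, 119, 119, 119]
260 [121, 116, 117, 117, 116, 118, 119, 116, 118, 117, 119, 94, 88, 91, 86, 79, 87, 131, 83, 133, 76, 88, 86, 87, 119, 117, 116, 120, 118, 124, 119, 117, 119, 119, 118]
```

The pin is lifted and held: the rod shows at columns 268–286 and the leg at rows 228–246. I'll carry it high to the right end of the hinge, turning it to the bin's yaw.

Request:
send_rows(
  plan=[
    [[1,0,0,-5,-4],[1,0,0,-10,-6],[1,0,0,-10,-6],[1,0,0,-8,-6],[1,0,0,0,-6],[1,0,0,0,-4.7],[1,20,2.5,0,0],[1,34,4.4,0,0],[1,34,4.4,0,0],[1,34,4.4,0,0],[1,34,4.4,0,0],[1,34,4.4,0,0],[1,34,4.4,0,0],[1,34,4.4,0,0],[1,34,4.4,0,0],[1,34,4.4,0,0],[1,34,4.4,0,0],[1,34,4.4,0,0],[1,17,2,0,0],[1,0,0,0,0]],
  ],
)

```text
time_s: 36.02
eef_pos: [516.3, -253.7, 145.7]
ee_rot: [179.8, 0.1, -80.2]
contact_force: [1.5, 0.3, -1.4]
width: 4.0
grip_force: 78.6
```

```bash
python3 - <<'E'
from h import *
import pickle
s=observe();print(np.round(s["eef_pos"],1),np.round(s["ee_rot"],1),s["width"],s["time_s"],np.round(s["qpos"],0))
c=get_calibration("wrist");f=grab_frame("wrist");cv2.imwrite("pics/w19.png",f);pickle.dump((s,c),open("w19.pkl","wb"))
t=grab_frame("top");cv2.imwrite("pics/t19.png",t);sd=grab_frame("side");cv2.imwrite("pics/s19.png",sd)
print("jar",onz("top",[[360,192]],96).round(0))
tz=s["eef_pos"][2]
# in-hand rod: bright rod columns rows 244..256, and leg rows
g=cv2.cvtColor(f,cv2.COLOR_BGR2GRAY)
for r in(238,244,250,256):print(r,[int(v) for v in g[r,258:300]])
for cc in(290,300,310,320):print(cc,[int(v) for v in g[215:260,cc]])
print("px of TCP+40",proj("wrist",s["eef_pos"]+[0,0,40.4],c), onz("wrist",[[277,250],[277,230]],tz+40.4,c).round(1))
E
```

```text
[ 516.3 -253.7  145.7] [ 1.798e+02  1.000e-01 -8.020e+01] 4.02776363192229 36.0167 [-10.  20. -11.   0. -60.  20.]
jar [[ 606. -318.   96.]]
238 [184, 182, 184, 183, 185, 184, 185, 186, 178, 137, 76, 86, 86, 87, 92, 90, 94, 95, 93, 93, 91, 92, 94, 107, 137, 140, 138, 136, 136, 137, 135, 132, 135, 135, 137, 136, 137, 135, 136, 138, 135, 135]
244 [183, 182, 184, 183, 184, 183, 187, 186, 180, 137, 74, 85, 88, 88, 87, 90, 91, 94, 91, 94, 94, 93, 91, 90, 90, 86, 76, 108, 169, 188, 186, 188, 186, 185, 187, 183, 183, 187, 185, 188, 188, 184]
250 [182, 183, 181, 184, 184, 185, 186, 185, 187, 165, 72, 81, 88, 88, 84, 88, 89, 91, 93, 92, 91, 89, 91, 91, 86, 86, 76, 126, 190, 183, 182, 185, 184, 180, 184, 183, 183, 184, 182, 185, 182, 183]
256 [183, 180, 182, 181, 182, 181, 184, 183, 186, 164, 69, 83, 86, 86, 88, 87, 89, 92, 92, 90, 91, 86, 88, 86, 88, 85, 73, 121, 190, 185, 184, 186, 183, 182, 186, 184, 182, 180, 180, 185, 179, 183]
290 [182, 183, 185, 183, 183, 187, 184, 186, 189, 126, 80, 100, 104, 114, 120, 123, 125, 132, 144, 148, 153, 146, 140, 135, 130, 128, 118, 130, 176, 186, 182, 182, 180, 183, 182, 184, 183, 184, 183, 182, 185, 183, 182, 185, 188]
300 [184, 184, 187, 185, 182, 185, 183, 186, 163, 104, 85, 95, 106, 114, 116, 123, 125, 132, 143, 153, 157, 147, 138, 135, 132, 129, 116, 127, 178, 185, 182, 184, 182, 182, 183, 186, 183, 184, 183, 181, 182, 181, 183, 184, 182]
310 [186, 183, 182, 180, 185, 180, 184, 188, 164, 100, 83, 99, 104, 113, 118, 121, 126, 132, 142, 157, 158, 147, 142, 134, 133, 127, 114, 126, 176, 184, 183, 181, 185, 184, 183, 181, 187, 187, 184, 186, 181, 186, 181, 185, 182]
320 [185, 184, 185, 187, 183, 183, 184, 189, 165, 101, 82, 97, 106, 114, 119, 122, 124, 132, 143, 157, 161, 147, 143, 134, 133, 126, 117, 125, 173, 185, 182, 183, 183, 181, 184, 185, 182, 182, 179, 183, 181, 183, 181, 179, 180]
px of TCP+40 [[275.47890365 280.41871263]] [[ 518.2 -268.8  186.1]
 [ 519.9 -278.1  186.1]]
```

```bash
cat > nose.py <<'E'
from h import *
import sys
from scipy.ndimage import map_coordinates
def go(T,yaw,imgs,bg=None,ts=(70,85,100,115,130,138,143,148)):
    a=np.radians(yaw);d=np.array([-np.sin(a),np.cos(a),0]);P=np.array(T)+[0,0,40.4]
    for n,fn in imgs:
        g=cv2.cvtColor(cv2.imread(fn),cv2.COLOR_BGR2GRAY).astype(float)
        q=proj(n,[P+d*t for t in ts]);v=q[-1]-q[0];v/=np.linalg.norm(v);w=np.array([-v[1],v[0]])
        print(n,"perp",w.round(2),"px/mm along",(np.linalg.norm(q[-1]-q[0])/(ts[-1]-ts[0])).round(2))
        for t,p in zip(ts,q):
            us=np.arange(-7,7.1,1);x=p+us[:,None]*w;print(t,p.round(0),map_coordinates(g,x.T[::-1],order=1).round(0).astype(int).tolist())
if __name__=="__main__":
    go([516.3,-253.7,145.7],9.8,[("top","pics/t19.png"),("side","pics/s19.png")])
E
python3 nose.py
```

```text
top perp [-0.15 -0.99] px/mm along 0.37
70 [318. 223.] [184, 182, 183, 184, 182, 166, 134, 124, 126, 151, 183, 184, 184, 182, 181]
85 [312. 224.] [183, 183, 184, 184, 181, 162, 132, 120, 128, 155, 182, 183, 183, 183, 179]
100 [307. 224.] [183, 183, 182, 183, 181, 165, 134, 132, 138, 165, 184, 185, 183, 182, 183]
115 [301. 225.] [159, 148, 128, 118, 113, 100, 92, 92, 94, 93, 95, 99, 100, 101, 103]
130 [296. 226.] [111, 112, 114, 115, 116, 116, 118, 117, 117, 118, 120, 122, 121, 124, 123]
138 [293. 226.] [120, 121, 120, 120, 121, 122, 123, 124, 125, 124, 124, 126, 126, 127, 127]
143 [291. 227.] [124, 124, 125, 126, 126, 124, 125, 126, 127, 126, 128, 127, 129, 130, 129]
148 [289. 227.] [126, 127, 126, 127, 130, 127, 128, 129, 130, 129, 129, 130, 129, 131, 131]
side perp [ 0.29 -0.96] px/mm along 0.36
70 [296. 202.] [148, 149, 148, 147, 133, 105, 103, 118, 134, 144, 145, 145, 145, 147, 147]
85 [291. 201.] [39, 42, 41, 42, 51, 73, 95, 99, 81, 65, 57, 54, 61, 70, 82]
100 [286. 199.] [40, 45, 45, 45, 51, 73, 98, 102, 74, 51, 47, 41, 48, 65, 81]
115 [280. 197.] [46, 42, 46, 41, 51, 75, 99, 98, 72, 49, 46, 44, 47, 63, 84]
130 [275. 196.] [47, 46, 45, 47, 55, 75, 97, 104, 89, 73, 73, 76, 78, 87, 98]
138 [272. 195.] [48, 48, 55, 72, 78, 81, 97, 97, 87, 86, 82, 82, 94, 103, 108]
143 [271. 194.] [50, 61, 75, 82, 84, 85, 90, 90, 89, 85, 82, 82, 91, 104, 109]
148 [269. 194.] [67, 77, 82, 82, 82, 85, 86, 84, 82, 85, 84, 84, 89, 102, 108]
```

In both the top and side views the pin is level and where predicted. I'll align it to the hinge line and descend to bore height.

Request:
send_rows(
  plan=[
    [[1,0,-2.5,20,-0.3],[1,0,0,30,0],[1,0,0,25,0],[1,0,0,15,0],[1,0,0,7,0],[1,0,0,0,0],[1,0,0,0,0],[1,0,0,0,0]],
  ],
)

```text
time_s: 36.83
eef_pos: [521.4, -250.2, 52.7]
ee_rot: [-179.9, -0.1, -79.6]
contact_force: [-0.1, -0.2, -0.1]
width: 4.3
grip_force: 78.6
```

```bash
python3 - <<'E'
from h import *
s=observe();T=s["eef_pos"];print(np.round(T,1),np.round(s["ee_rot"],1),np.round(s["contact_force"],1),s["time_s"])
u=(T[:2]-[477.6,-22.1])@[-.1754,.9845];w=(T[:2]-[477.6,-22.1])@[.9845,.1754];print("u",u,"lateral(x)",w)
cv2.imwrite("pics/t20.png",grab_frame("top"));cv2.imwrite("pics/s20.png",grab_frame("side"))
from nose import go
go(T,10.1,[("top","pics/t20.png"),("side","pics/s20.png")],ts=(90,110,120,130,136,143,150,165,180))
E
```

```text
[ 521.4 -250.2   52.7] [-1.799e+02 -1.000e-01 -7.960e+01] [-0.1 -0.2 -0.1] 36.8333
u -232.27705336757717 lateral(x) 3.0743342892228886
top perp [-0.15 -0.99] px/mm along 0.34
90 [306. 225.] [184, 184, 186, 186, 185, 171, 124, 135, 132, 183, 174, 113, 104, 101, 72]
110 [300. 226.] [182, 179, 179, 172, 169, 155, 117, 113, 94, 112, 104, 87, 87, 84, 86]
120 [296. 227.] [85, 86, 89, 89, 91, 93, 94, 95, 94, 94, 97, 99, 99, 101, 102]
130 [293. 227.] [99, 100, 102, 100, 102, 101, 104, 104, 103, 103, 106, 105, 107, 106, 105]
136 [291. 227.] [103, 103, 103, 104, 105, 105, 107, 110, 110, 109, 109, 110, 110, 110, 110]
143 [289. 228.] [107, 108, 107, 107, 108, 110, 111, 110, 111, 111, 110, 113, 111, 114, 114]
150 [286. 228.] [111, 110, 110, 110, 112, 113, 113, 113, 114, 112, 113, 113, 114, 114, 113]
165 [281. 229.] [113, 113, 112, 113, 115, 115, 115, 113, 116, 116, 114, 114, 114, 115, 115]
180 [276. 230.] [114, 113, 113, 114, 113, 111, 113, 113, 113, 114, 112, 112, 113, 109, 112]
side perp [ 0.32 -0.95] px/mm along 0.34
90 [289. 230.] [84, 83, 82, 81, 80, 91, 105, 98, 84, 73, 60, 56, 54, 55, 58]
110 [282. 228.] [44, 45, 45, 45, 60, 87, 101, 87, 57, 43, 45, 40, 39, 42, 43]
120 [279. 227.] [41, 41, 41, 44, 59, 86, 99, 82, 55, 42, 38, 40, 41, 41, 38]
130 [276. 225.] [41, 42, 42, 45, 64, 84, 91, 74, 51, 44, 50, 57, 58, 59, 57]
136 [274. 225.] [41, 42, 44, 45, 56, 84, 97, 73, 47, 46, 50, 57, 51, 43, 46]
143 [271. 224.] [45, 43, 41, 44, 44, 58, 61, 47, 43, 39, 44, 42, 43, 44, 42]
150 [269. 223.] [67, 65, 57, 50, 46, 46, 44, 44, 43, 42, 41, 42, 41, 39, 40]
165 [264. 222.] [63, 61, 63, 66, 68, 69, 64, 55, 52, 49, 47, 44, 45, 43, 39]
180 [260. 220.] [49, 54, 59, 69, 69, 69, 68, 58, 54, 52, 47, 44, 42, 43, 41]
```

Request:
send_rows(
  plan=[
    [[1,0,2,2,0.3],[1,0,1,2,0],[1,0,0,0,0],[1,0,0,0,0],[1,0,0,0,0]],
  ],
)

```text
time_s: 37.35
eef_pos: [517.2, -251.0, 47.3]
ee_rot: [-180.0, -0.0, -79.9]
contact_force: [-0.0, -0.3, -1.2]
width: 4.5
grip_force: 78.6
```

```bash
cat > chk.py <<'E'
from h import *
import sys
s=observe();T=s["eef_pos"];print(np.round(T,1),np.round(s["ee_rot"],1),np.round(s["contact_force"],1),s["time_s"])
u=(T[:2]-[477.6,-22.1])@[-.1754,.9845];w=(T[:2]-[477.6,-22.1])@[.9845,.1754];print("u",u.round(1),"lateral(x)",w.round(1),"z err",T[2]-48.6)
if len(sys.argv)>1:
    n=sys.argv[1];cv2.imwrite(f"pics/{n}.png",grab_frame("side"))
    from nose import go
    go(T,10.1,[("side",f"pics/{n}.png")],ts=(110,120,130,136,150,158,163,168,173,178,183,188))
E
python3 chk.py s21
```

```text
[ 517.2 -251.    47.3] [-180.    -0.   -79.9] [-0.  -0.3 -1.2] 37.35
u -232.4 lateral(x) -1.1 z err -1.2549174051347478
side perp [ 0.32 -0.95] px/mm along 0.34
110 [281. 230.] [62, 54, 48, 48, 53, 82, 104, 92, 61, 45, 40, 41, 41, 42, 42]
120 [278. 229.] [44, 45, 44, 42, 54, 81, 101, 90, 58, 43, 39, 41, 43, 43, 43]
130 [275. 228.] [43, 44, 40, 41, 53, 80, 99, 85, 52, 42, 45, 43, 49, 53, 59]
136 [273. 227.] [43, 43, 43, 43, 50, 78, 89, 72, 51, 42, 39, 40, 48, 54, 54]
150 [268. 226.] [42, 54, 61, 62, 58, 53, 50, 51, 49, 42, 44, 45, 45, 41, 45]
158 [266. 225.] [62, 65, 67, 65, 60, 58, 64, 66, 64, 58, 52, 51, 53, 49, 45]
163 [264. 224.] [46, 56, 62, 60, 60, 67, 70, 71, 68, 62, 55, 51, 49, 45, 44]
168 [263. 224.] [51, 54, 63, 61, 59, 67, 71, 70, 70, 64, 53, 51, 46, 47, 48]
173 [261. 223.] [50, 50, 59, 55, 57, 66, 68, 72, 71, 64, 56, 51, 48, 47, 48]
178 [259. 223.] [52, 52, 52, 53, 57, 62, 68, 71, 67, 65, 57, 52, 49, 47, 46]
183 [258. 222.] [50, 50, 49, 52, 58, 66, 69, 69, 68, 62, 55, 54, 51, 48, 46]
188 [256. 222.] [49, 48, 52, 52, 55, 61, 66, 68, 66, 62, 59, 59, 57, 57, 51]
```

The side view agrees: the pin sits about 1.5 mm too low. Correct that, then advance gently.

Request:
send_rows(
  plan=[
    [[1,0,-1,-1.2,0],[1,0,0,0,0],[1,0,0,0,0],[1,0,0,0,0]],
  ],
)

```text
time_s: 37.73
eef_pos: [518.3, -250.7, 48.5]
ee_rot: [-180.0, -0.0, -79.9]
contact_force: [-0.1, 0.1, -1.1]
width: 4.6
grip_force: 78.6
```

Request:
send_rows(
  plan=[
    [[1,-4,0,0,0],[1,-4,0,0,0],[1,-3,0,0,0],[1,-3,0,0,0],[1,0,0,0,0],[1,0,0,0,0]],
  ],
)

```text
time_s: 38.23
eef_pos: [515.8, -236.7, 48.5]
ee_rot: [-180.0, -0.0, -79.9]
contact_force: [-0.2, 0.6, -0.6]
width: 4.1
grip_force: 78.6
```

```bash
python3 chk.py s22
```

```text
[ 515.8 -236.7   48.5] [-180.    -0.   -79.9] [-0.2  0.6 -0.6] 38.2333
u -218.0 lateral(x) -0.0 z err -0.05203779193856661
side perp [ 0.32 -0.95] px/mm along 0.34
110 [277. 228.] [43, 41, 40, 41, 52, 81, 103, 91, 55, 41, 42, 41, 39, 37, 41]
120 [274. 227.] [44, 42, 41, 41, 53, 78, 93, 87, 58, 42, 42, 50, 57, 58, 56]
130 [270. 226.] [52, 47, 44, 44, 56, 77, 88, 82, 59, 41, 42, 41, 39, 41, 44]
136 [268. 225.] [49, 61, 62, 61, 62, 77, 90, 74, 52, 44, 46, 45, 43, 43, 44]
150 [264. 224.] [53, 61, 60, 60, 63, 69, 69, 68, 64, 58, 52, 51, 49, 45, 45]
158 [261. 223.] [53, 56, 58, 58, 61, 67, 71, 70, 66, 57, 50, 48, 47, 44, 46]
163 [260. 222.] [49, 53, 54, 53, 60, 69, 69, 69, 65, 57, 50, 48, 47, 46, 46]
168 [258. 222.] [49, 50, 50, 54, 62, 68, 68, 66, 63, 60, 53, 51, 46, 46, 49]
173 [257. 221.] [49, 51, 52, 55, 63, 64, 66, 68, 66, 62, 61, 59, 54, 50, 49]
178 [255. 221.] [49, 51, 51, 57, 64, 63, 63, 64, 62, 58, 62, 65, 67, 64, 62]
183 [254. 220.] [51, 52, 54, 58, 64, 67, 67, 68, 64, 58, 61, 66, 66, 67, 69]
188 [252. 220.] [60, 60, 57, 56, 60, 65, 68, 68, 63, 60, 64, 66, 69, 67, 64]
```

Pin and knuckles are in line. Inserting.

Request:
send_rows(
  plan=[
    [[1,-2,0,0,0],[1,-2,0,0,0],[1,-2,0,0,0],[1,-2,0,0,0],[1,0,0,0,0]],
  ],
)

```text
time_s: 38.7
eef_pos: [514.2, -228.7, 48.5]
ee_rot: [180.0, 0.0, -79.9]
contact_force: [-0.3, 1.2, -1.0]
width: 4.3
grip_force: 78.6
```

Request:
send_rows(
  plan=[
    [[1,-2,0,0,0],[1,-2,0,0,0],[1,-2,0,0,0],[1,-2,0,0,0],[1,0,0,0,0]],
  ],
)

```text
time_s: 39.12
eef_pos: [512.9, -220.8, 48.5]
ee_rot: [-180.0, 0.0, -79.9]
contact_force: [-0.1, 0.1, -1.3]
width: 4.0
grip_force: 78.6
```

The nose is in with no force. Continuing.

Request:
send_rows(
  plan=[
    [[1,-3,0,0,0],[1,-3,0,0,0],[1,-3,0,0,0],[1,-3,0,0,0],[1,-3,0,0,0],[1,0,0,0,0]],
  ],
)

```text
time_s: 39.62
eef_pos: [510.2, -205.9, 48.5]
ee_rot: [-180.0, 0.0, -79.9]
contact_force: [-0.6, 0.8, -1.1]
width: 3.9
grip_force: 78.6
```

Request:
send_rows(
  plan=[
    [[1,-3,0,0,0],[1,-3,0,0,0],[1,-3,0,0,0],[1,-3,0,0,0],[1,-3,0,0,0],[1,0,0,0,0]],
  ],
)

```text
time_s: 40.12
eef_pos: [507.6, -191.1, 48.5]
ee_rot: [180.0, 0.0, -79.9]
contact_force: [-1.0, 0.3, 0.3]
width: 4.4
grip_force: 79.0
```

Request:
send_rows(
  plan=[
    [[1,-3,0,0,0],[1,-3,0,0,0],[1,-3,0,0,0],[1,-3,0,0,0],[1,-3,0,0,0],[1,0,0,0,0]],
  ],
)

```text
time_s: 40.62
eef_pos: [505.0, -176.4, 48.5]
ee_rot: [180.0, 0.0, -79.9]
contact_force: [0.5, 0.2, -0.5]
width: 4.0
grip_force: 79.1
```

Request:
send_rows(
  plan=[
    [[1,-3,0,0,0],[1,-3,0,0,0],[1,-3,0,0,0],[1,-3,0,0,0],[1,-3,0,0,0],[1,0,0,0,0]],
  ],
)

```text
time_s: 41.12
eef_pos: [502.3, -161.6, 48.5]
ee_rot: [180.0, 0.0, -79.9]
contact_force: [0.4, -0.2, -1.9]
width: 4.2
grip_force: 79.1
```

Request:
send_rows(
  plan=[
    [[1,-3,0,0,0],[1,-3,0,0,0],[1,-3,0,0,0],[1,-3,0,0,0],[1,-3,0,0,0],[1,0,0,0,0]],
  ],
)

```text
time_s: 41.62
eef_pos: [499.7, -146.8, 48.5]
ee_rot: [-180.0, 0.0, -79.9]
contact_force: [0.2, 0.4, -0.3]
width: 4.4
grip_force: 79.3
```

Request:
send_rows(
  plan=[
    [[1,-3,0,0,0],[1,-3,0,0,0],[1,-3,0,0,0],[1,-3,0,0,0],[1,-3,0,0,0],[1,0,0,0,0]],
  ],
)

```text
time_s: 42.12
eef_pos: [497.1, -132.1, 48.5]
ee_rot: [-180.0, 0.0, -79.9]
contact_force: [0.5, 0.8, -0.2]
width: 4.0
grip_force: 80.9
```

Request:
send_rows(
  plan=[
    [[1,-3,0,0,0],[1,-3,0,0,0],[1,-3,0,0,0],[1,-3,0,0,0],[1,-3,0,0,0],[1,0,0,0,0]],
  ],
)

```text
time_s: 42.62
eef_pos: [494.5, -117.3, 48.5]
ee_rot: [-180.0, 0.0, -79.9]
contact_force: [1.3, -0.1, -0.3]
width: 4.1
grip_force: 81.0
```

Smooth all the way; the nose is entering the last knuckle. Six more mm, then release, step back and push the bent end home.

Request:
send_rows(
  plan=[
    [[1,-3,0,0,0],[1,-3,0,0,0],[1,0,0,0,0],[0.8,0,0,0,0],[0.8,0,0,0,0],[0.8,0,0,0,0],[0.8,0,0,0,0]],
  ],
)

```text
time_s: 43.2
eef_pos: [493.5, -112.0, 48.5]
ee_rot: [180.0, -0.0, -79.9]
contact_force: [-0.2, -0.2, -0.1]
width: 16.9
grip_force: 0.0
```

Request:
send_rows(
  plan=[
    [[0.8,0,0,-10,0],[0.8,0,0,-20,0],[1,0,0,-10,0],[1,20,0,0,0],[1,20,0,0,0],[1,16,0,0,0],[1,0,0,0,0],[1,0,0,0,0]],
  ],
)

```text
time_s: 43.87
eef_pos: [503.2, -167.6, 88.3]
ee_rot: [-180.0, 0.0, -80.0]
contact_force: [-0.6, -0.1, 0.7]
width: 0.3
grip_force: 0.0
```

```bash
python3 - <<'E'
from h import *
import pickle
s=observe();T=s["eef_pos"];print(np.round(T,1),s["time_s"])
c=get_calibration("wrist");f=grab_frame("wrist");cv2.imwrite("pics/w23.png",f);pickle.dump((s,c),open("w23.pkl","wb"))
# bend location expected px and lines along hinge axis
from scipy.ndimage import map_coordinates
g=cv2.cvtColor(f,cv2.COLOR_BGR2GRAY).astype(float)
H=np.array([477.6,-22.1,89]);ey=np.array([-.1754,.9845,0]);ex=np.array([.9845,.1754,0])
us=np.arange(-130,-70,2);px=proj("wrist",[H+ey*u for u in us],c);print(px[[0,-1]].round(0));print("along",list(zip(us.tolist(),map_coordinates(g,px.T[::-1],order=1).round(0).astype(int).tolist())))
for u in(-116,-113,-105,-95,-85):
    ws=np.arange(-40,14,2);px=proj("wrist",[H+ey*u+ex*w for w in ws],c);print(u,map_coordinates(g,px.T[::-1],order=1).round(0).astype(int).tolist())
E
```

```text
[ 503.2 -167.6   88.3] 43.8667
[[275. 273.]
 [275. 354.]]
along [(-130, 46), (-128, 48), (-126, 45), (-124, 44), (-122, 46), (-120, 39), (-118, 38), (-116, 39), (-114, 36), (-112, 36), (-110, 32), (-108, 37), (-106, 35), (-104, 40), (-102, 31), (-100, 35), (-98, 30), (-96, 34), (-94, 28), (-92, 28), (-90, 30), (-88, 24), (-86, 29), (-84, 33), (-82, 24), (-80, 20), (-78, 28), (-76, 31), (-74, 32), (-72, 56)]
-116 [157, 162, 167, 169, 170, 166, 162, 163, 164, 171, 36, 36, 40, 37, 38, 66, 70, 68, 68, 41, 39, 60, 68, 71, 67, 49, 38]
-113 [155, 156, 163, 166, 170, 170, 168, 162, 161, 110, 38, 35, 33, 36, 39, 70, 70, 63, 66, 36, 34, 55, 65, 68, 67, 52, 39]
-105 [165, 165, 168, 173, 175, 178, 179, 183, 32, 32, 32, 30, 33, 35, 31, 31, 33, 35, 82, 36, 35, 63, 40, 34, 32, 33, 36]
-95 [25, 32, 21, 27, 29, 24, 27, 26, 28, 27, 29, 29, 30, 27, 29, 29, 28, 31, 30, 33, 20, 28, 23, 23, 29, 29, 29]
-85 [26, 26, 25, 17, 23, 20, 25, 24, 23, 22, 22, 31, 27, 28, 19, 22, 29, 28, 26, 27, 34, 27, 27, 25, 30, 28, 25]
```

Now down behind the bend and push.

Request:
send_rows(
  plan=[
    [[1,0,0,20,0],[1,0,0,20,0],[1,0,0,4,0],[1,0,0,0,0],[1,-4,0,0,0],[1,-4,0,0,0],[1,-3,0,0,0],[1,-3,0,0,0],[1,-3,0,0,0],[1,0,0,0,0]],
  ],
)

```text
time_s: 44.75
eef_pos: [500.5, -149.8, 44.9]
ee_rot: [-180.0, -0.0, -79.9]
contact_force: [0.2, -0.2, -0.4]
width: -0.2
grip_force: 0.0
```

Request:
send_rows(
  plan=[
    [[1,-2,0,0,0],[1,-2,0,0,0],[1,-2,0,0,0],[1,-2,0,0,0],[1,-2,0,0,0],[1,0,0,0,0]],
  ],
)

```text
time_s: 45.25
eef_pos: [498.5, -140.2, 44.5]
ee_rot: [180.0, 0.0, -79.9]
contact_force: [-0.4, 0.7, 0.6]
width: 0.1
grip_force: 0.1
```

Request:
send_rows(
  plan=[
    [[1,-2,0,0,0],[1,-2,0,0,0],[1,-2,0,0,0],[1,-2,0,0,0],[1,-2,0,0,0],[1,0,0,0,0]],
  ],
)

```text
time_s: 45.75
eef_pos: [496.7, -130.2, 44.4]
ee_rot: [180.0, 0.0, -79.9]
contact_force: [-0.6, -0.3, -0.0]
width: 0.2
grip_force: 0.0
```

Request:
send_rows(
  plan=[
    [[1,-2,0,0,0],[1,-2,0,0,0],[1,-2,0,0,0],[1,-2,0,0,0],[1,-2,0,0,0],[1,0,0,0,0]],
  ],
)

```text
time_s: 46.25
eef_pos: [495.0, -120.4, 44.4]
ee_rot: [180.0, 0.0, -79.9]
contact_force: [0.1, -0.2, -0.2]
width: -0.0
grip_force: 0.0
```

Request:
send_rows(
  plan=[
    [[1,-2,0,0,0],[1,-2,0,0,0],[1,-1,0,0,0],[1,0,0,0,0]],
  ],
)

```text
time_s: 46.58
eef_pos: [494.1, -115.6, 44.5]
ee_rot: [180.0, 0.0, -79.9]
contact_force: [0.6, 0.4, -0.1]
width: 0.1
grip_force: 0.0
```

Request:
send_rows(
  plan=[
    [[1,-1,0,0,0],[1,-1,0,0,0],[1,0,0,0,0]],
  ],
)

```text
time_s: 46.83
eef_pos: [494.0, -114.2, 44.5]
ee_rot: [180.0, -0.0, -79.9]
contact_force: [0.7, -3.2, -1.0]
width: 0.1
grip_force: 1.5
```

Request:
send_rows(
  plan=[
    [[1,-1,0,0,0],[1,0,0,0,0],[1,0,0,0,0]],
  ],
)

```text
time_s: 47.08
eef_pos: [493.9, -113.9, 44.6]
ee_rot: [-180.0, -0.1, -79.9]
contact_force: [0.7, -6.5, -0.6]
width: -0.1
grip_force: 3.2
```

Request:
send_rows(
  plan=[
    [[1,-1,0,0,0],[1,0,0,0,0],[1,0,0,0,0]],
  ],
)

```text
time_s: 47.33
eef_pos: [493.9, -113.6, 44.6]
ee_rot: [-180.0, -0.1, -79.9]
contact_force: [1.9, -9.1, -1.4]
width: 0.2
grip_force: 4.9
```

It stops firmly exactly at the expected home position. I'll retreat and verify.

Request:
send_rows(
  plan=[
    [[1,8,0,0,0],[1,12,0,0,0],[1,0,0,-30,0],[1,0,0,-40,0],[1,0,20,-35,0],[1,0,35,-15,0],[1,0,35,-15,0],[1,0,20,-15,0],[1,0,0,0,0],[1,0,0,0,0]],
  ],
)

```text
time_s: 48.17
eef_pos: [388.7, -151.2, 195.7]
ee_rot: [-179.8, -0.0, -80.0]
contact_force: [0.2, 0.9, -0.5]
width: -0.6
grip_force: 0.0
```

```bash
python3 - <<'E'
from h import *
import pickle
from scipy.ndimage import map_coordinates
s=observe();T=s["eef_pos"];print(np.round(T,1),s["time_s"])
c=get_calibration("wrist");f=grab_frame("wrist");cv2.imwrite("pics/w24.png",f);pickle.dump((s,c),open("w24.pkl","wb"))
g=cv2.cvtColor(f,cv2.COLOR_BGR2GRAY).astype(float)
H=np.array([477.6,-22.1,89]);ey=np.array([-.1754,.9845,0]);ex=np.array([.9845,.1754,0])
def line(o,us,d):
    px=proj("wrist",[o+d*u for u in us],c);return px,map_coordinates(g,px.T[::-1],order=1,mode="nearest").round(0).astype(int).tolist()
us=np.arange(-96,100,2)
for z in(4,):
  px,v=line(H+[0,0,z],us,ey);print(px[[0,-1]].round(0));print([(int(u),x) for u,x in zip(us,v)])
for u in(-79,-77,80,84,90,94):
    px,v=line(H+ey*u+[0,0,4 if u<0 else 2],np.arange(-36,14,2),ex);print(u,px[18].round(0),v)
h=cv2.cvtColor(f,cv2.COLOR_BGR2HSV);m=cv2.inRange(h,(3,80,35),(20,255,255))
cs,_=cv2.findContours(m,0,2);cc=max(cs,key=cv2.contourArea).reshape(-1,2).astype(float);r=cv2.minAreaRect(onz("wrist",cc,111,c)[:,:2].astype(np.float32));print(r)
E
```

```text
[ 388.7 -151.2  195.7] 48.1667
[[149. 212.]
 [171. 387.]]
[(-96, 78), (-94, 76), (-92, 74), (-90, 77), (-88, 77), (-86, 74), (-84, 82), (-82, 108), (-80, 112), (-78, 108), (-76, 109), (-74, 99), (-72, 106), (-70, 106), (-68, 107), (-66, 109), (-64, 107), (-62, 106), (-60, 108), (-58, 106), (-56, 105), (-54, 107), (-52, 105), (-50, 103), (-48, 105), (-46, 104), (-44, 104), (-42, 82), (-40, 104), (-38, 100), (-36, 103), (-34, 102), (-32, 101), (-30, 101), (-28, 102), (-26, 100), (-24, 101), (-22, 101), (-20, 98), (-18, 101), (-16, 108), (-14, 103), (-12, 92), (-10, 106), (-8, 105), (-6, 103), (-4, 106), (-2, 104), (0, 104), (2, 102), (4, 106), (6, 103), (8, 103), (10, 102), (12, 102), (14, 102), (16, 104), (18, 88), (20, 99), (22, 91), (24, 47), (26, 41), (28, 37), (30, 41), (32, 38), (34, 36), (36, 38), (38, 40), (40, 43), (42, 37), (44, 37), (46, 41), (48, 35), (50, 38), (52, 33), (54, 37), (56, 35), (58, 37), (60, 37), (62, 36), (64, 38), (66, 34), (68, 36), (70, 35), (72, 33), (74, 42), (76, 85), (78, 97), (80, 89), (82, 133), (84, 114), (86, 35), (88, 33), (90, 33), (92, 32), (94,
[... 162 characters left out ...]
. 233.] [143, 147, 144, 141, 141, 142, 143, 142, 145, 97, 72, 68, 71, 77, 90, 88, 100, 109, 108, 95, 89, 89, 73, 75, 73]
80 [170. 373.] [40, 37, 35, 40, 37, 39, 41, 40, 38, 38, 40, 32, 35, 27, 65, 171, 225, 97, 97, 144, 163, 55, 32, 38, 36]
84 [170. 376.] [36, 40, 39, 44, 33, 37, 37, 38, 40, 38, 37, 36, 32, 34, 28, 29, 43, 62, 98, 205, 223, 224, 207, 57, 29]
90 [171. 380.] [33, 38, 39, 39, 36, 36, 41, 39, 38, 38, 37, 35, 34, 29, 34, 34, 37, 32, 35, 35, 51, 143, 228, 225, 225]
94 [171. 383.] [33, 33, 38, 40, 36, 38, 38, 37, 35, 36, 37, 35, 34, 36, 29, 34, 34, 34, 30, 33, 30, 34, 34, 78, 227]
((553.0153198242188, -12.696784973144531), (137.9846649169922, 144.9208526611328), 10.346780776977539)
```

The bend's inner face lies against the end knuckle at u = -74 mm and the nose shows past the far knuckle at +76 to +84 mm. The lid is shut and the arm is clear, so I'm handing in.

```bash
python3 -c "
from bench import *
print(finish_job())"
```

```text
the job is handed in; nothing more can be done
None
```

The lid is shut and lined up on the bin, and the hinge pin is fully home through all five knuckles, with its leg against the end knuckle. The gripper is empty and clear, the bystanders were not touched, and the job is handed in at about 48 s.

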